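Push the stuck cork plug out of the cork borer

TASK

A cork plug is stuck in the bore of the large cork borer that is clamped upright in the stand. Take the push rod with the wooden handle from the borer block, put it into the top of the borer and push it gently all the way in, until the plug has dropped into the dish below and you feel the handle come to rest on the borer's head; do not lean the rod hard on the borer or force the borer down through its clamp. Then put the rod back in its hole in the block.

Things in the scene. Friction and masses are not known exactly. Their poses are not given: they have to be found in the camera images.
- rod_grip (a point): Push rod: steel, 13 mm in diameter with a domed tip, 83 mm long below a round handle 26 mm in diameter and 55 mm long (brass ferrule, then wood); about 100 g. It starts standing loosely upright in the block, handle up. This point is on its axis in the handle, 30 mm above the handle's flat underside, 25 mm below its top; z points from tip to handle
- rod_tip (a point): Lowest point of the push rod's domed tip, 113 mm below rod_grip along the rod; z points from tip to handle
- rod_shoulder (a point): Centre of the flat underside of the rod's handle, 83 mm above the tip; fully in, this face rests on the flat top of the borer's head
- plug_center (a point): The stuck plug: a cork cylinder 16 mm in diameter, 22 mm long, in the bore at the start, at a height that differs; this point is its centre. It is tight along the whole bore: about 7 to 12 N moves it (differs from time to time). It comes free only when its top leaves the cutting end, 3 mm before the rod's handle touches the head
- dish: Light hexagonal weighing dish, 87 x 99 mm, 24 mm high, floor 4 mm thick, loose on the stand's base under the borer; origin at the centre of its underside, z up. Its rim is 12 to 24 mm below the borer's cutting end
- stand: Retort stand, fixed: base plate 180 x 130 x 10 mm; origin on the bench under the borer; x axis to its upright (235 mm tall, 100 mm behind the borer). Its clamp holds the large cork borer: upright steel tube 80 mm long, 20 mm outside, bore about 16 mm open at both ends, head 34 mm wide, 14 mm high, with a flat top and an 80 mm cross bar.
- block: Wooden borer block, 60 x 150 x 60 mm high, fixed to the bench; origin at the centre of its underside, x along its short side, y along its long side. The rod stands in the hole in the middle; two smaller borers stand 50 mm to either side of it, their heads up to 84 mm above the bench
- block_hole (a point): Centre of the mouth of the rod's hole, on the block's top face, 60 mm above the bench; the hole is 17 mm wide and 50 mm deep, straight down; z points up. The rod standing in it has its tip 50 mm below this point
- borer_top (a point): Point on the stand where the centre of the bore's upper mouth would be if the borer were plumb and at mid height in the jaws (132 mm above the bench; z up). The true mouth lies up to 6 mm above or below it and up to 3 mm beside it: the borer leans 1.6 degrees, about a point 52 mm below, in a direction that differs. How it sits is not measured
- borer (a joint): How far the borer has been forced through the clamp's jaws along its bore (m): 0 as clamped, negative downward. Friction alone holds it: it slips when it is pushed down with about 20 N in all (grip on the plug and rod together), and stays where it slips to
Mind the look-alikes: they are no part of the job. What is shaped like the part that bears rod_grip but red or turquoise is not meant.

How it is judged:
On the way, in this order (a step that is already met when the one before it is completed fails the run):
1. the rod has entered the borer from the top (z of rod_tip in the frame of borer_top below -0.022 m and horizontal distance between rod_tip and borer_top below 0.006 m), for 0.05 s.
2. the plug is in the dish, and the rod, still in the bore, is pressed home on the borer (z of plug_center in the frame of dish below 0.02 m and z of rod_tip in the frame of borer_top below -0.07 m and contact force between rod and borer above 2.5 N), for 0.1 s.
At the end, for the whole second after the job is handed in: The plug lies in the dish (centre within 40 mm of the dish's middle, under 20 mm above its underside; dish level), the rod stands in its hole in the block (tip 45 mm or more below the top, tilt under 0.12 rad), and the borer is within 2 mm of where it was clamped (x of plug_center in the frame of dish between -0.04 and 0.04 m and y of plug_center in the frame of dish between -0.04 and 0.04 m and z of plug_center in the frame of dish below 0.02 m and angle between dish's own z axis and vertical below 0.1 rad and z of rod_tip in the frame of block_hole below -0.045 m and horizontal distance between rod_tip and block_hole below 0.006 m and angle between rod_tip's own z axis and vertical below 0.12 rad and value of joint borer between -0.002 and 0.002 m); the robot touches nothing.
It fails at once if the borer is forced more than 2 mm through its clamp (value of joint borer below -0.002 m or value of joint borer above 0.002 m).
It fails at once if the rod bears on the borer with more than 20 N (contact force between rod and borer above 20 N).
It also fails if it takes over 64 s, if anything falls off the work surface, if the arm or the gripper's body presses on something with over 40 N, if the wrist force passes 120 N, or if a joint passes its speed limit or range.

ROBOT

A 6-joint arm with a two-finger parallel gripper is mounted at the origin on a cart in front of the work surface, level with it; the furniture and walls round the work are solid. World frame = base frame: x ahead of the robot, y to its left, z up, the work surface at z = 0. Lengths are in m, angles in rad, forces in N, time in s.
With the tool pointing down it reaches from about 0.3 to 0.775 m from the base axis. Payload 14.6 kg.
Tool frame: the origin (TCP) lies at the very end of the fingers, on their centre line; the grasp point (between the pads) lies 19 mm behind it; y points along the fingers, z is the direction in which the jaws open and shut, and the axes are right-handed (so a half turn about y gives the same grasp; the last joint's range is limited). The gripper opens to 94 mm and grips with 3 to 60 N. Pads are 16 mm wide; open, the fingers measure 119 mm over their backs; the gripper's body (75 mm by 177 mm) begins 78 mm behind the grasp point.
Start: joints at [-1.374, 0.3, 1.521, -0, 1.321, -0.067], TCP at [0.143, -0.531, 0.205] pointing down, gripper open.
Joint ranges: [-3.03, 3.03], [-0.79, 2.21], [0.23, 2.52], [-1.04, 4.18], [0, 3.07], [-2.55, 2.55]. Speed limits (rad/s): [2.22, 2.22, 2.57, 3.14, 3.14, 3.14].

INTERFACE

Orientations are given as [roll, pitch, yaw] about the fixed x, y, z axes, in that order (R = Rz(yaw) Ry(pitch) Rx(roll)).
In Python, from station import get_obs, camera, job gives the robot as it stands.
- The arm moves only by the tool step_arm, never from a script. Its argument "targets" is a list of rows, each a list of 6 numbers: the shift along the tool's x, y, z in mm, then the turn, a rotation vector about the tool's x, y, z in degrees. In form: [[dx, dy, dz, rx, ry, rz], ...]. A call has 1 to 12 rows; each row shifts and turns the commanded pose from where the row before left it, along the tool's axes as they then stand; what a row does not reach is not made up. A row lasts 1/8 s, in which the tool goes at most 62.5 mm and 10.7 degrees, less where a joint would pass 70% of its speed; a pose out of reach is approached as far as the arm can. A call is refused whole if a number of a shift passes 62.5 or a number of a turn 10.7, either way. A call with a gripper value outside its range is refused whole. "gripper" is the opening, from -1 (shut) to 1 (fully open), set as the call begins (left out, the last holds). The fingers move at their own pace and stop on an object; "squeeze" is the grip in N (left out, the last holds). Time passes only in rows, so rows that do not move let the fingers close. It gives the time, the measured TCP pose, the force and the opening at its end, in the units of the state.
- get_obs(): the state, without advancing time (a new reading comes with each control period).
- camera(name): name is "scene" or "top" or "wrist"; returns a dict with "pixels" (480x640x3 uint8, red, green, blue), "intrinsics" (3x3 intrinsics, pixels), "R" (3x3) and "t" (3): a world point X has camera coordinates R X + t; the wrist camera has in their place "tool_from_camera" (4x4, takes a point from camera to tool coordinates, whose origin is the TCP and whose axes are the tool frame's). Camera axes: x right, y down, z forward; pixel columns grow to the right and rows downward; lengths in m; the calibration is good to about 2 mm. A picture is of the moment at which its call begins: read the wrist's pose just before it. There is no depth.
- job.hand_in(): hands the job in, once; it reports no verdict.
The state is a dict: "time_s": time; "qpos": joint angles; "joint_vel": joint speeds; "tau": joint torques, N m; "ee_pos": TCP position; "eef_rot": TCP orientation; "force": force on the tool from outside, world axes, zero at the start; "moment": the same for the moment, N m; "grip_width": finger opening in m.
Only numpy, scipy, OpenCV 4.12 (cv2) and the standard library are available. Lean on these libraries where they do the work, as an engineer would, in place of code of your own. Each camera call takes 0.05 s, during which the arm holds its last target.

## Working session

There is one attempt and no reset: what is moved stays moved. The work goes in short steps, Python scripts to look and compute and a tool call to move; the robot and the scene stay as the last step left them, time stands still between calls to the robot, and variables do not carry over. Pictures are saved under pics/ and viewed, and the job is handed in when it is done.

Besides the shell and the picture viewer there is one more tool, called after "Call:" as name(argument=value, ...), one argument or row to a line, values as JSON. step_arm: Moves the arm, as the interface text tells. Its arguments: {"type":"object","properties":{"targets":{"type":"array","items":{"type":"array","items":{"type":"number"}}},"gripper":{"type":"number"},"squeeze":{"type":"number"}},"required":["targets"]}

```bash
ls; mkdir -p pics; python3 - <<'E'
from station import get_obs,camera,job
import cv2,numpy as np,pickle
o=get_obs();print({k:np.round(v,4) for k,v in o.items()})
for n in ["scene","top","wrist"]:
    c=camera(n);cv2.imwrite(f"pics/{n}0.png",c["pixels"][:,:,::-1]);pickle.dump((o,c),open(f"pics/{n}0.pkl","wb"))
    print(n,{k:np.round(v,4).tolist() for k,v in c.items() if k!="pixels"})
E
```

```text
pics
{'time_s': np.float64(0.0), 'qpos': array([-1.3736,  0.3005,  1.5216, -0.    ,  1.3207, -0.0666]), 'joint_vel': array([ 0.    ,  0.0008, -0.0008, -0.0016, -0.0002, -0.0007]), 'tau': array([-5.00000e-04, -5.31816e+01, -3.52741e+01,  7.08000e-02,
        2.44000e-02, -1.00000e-04]), 'ee_pos': array([ 0.1433, -0.5307,  0.2049]), 'eef_rot': array([-1.5719,  0.    , -2.8778]), 'force': array([-0.7501,  0.4878,  0.5979]), 'moment': array([-0.0031, -0.0312,  0.0293]), 'grip_width': np.float64(0.0943)}
scene {'intrinsics': [[606.2013, 0.0, 315.6462], [0.0, 606.2013, 238.2145], [0.0, 0.0, 1.0]], 'R': [[0.9005, -0.4346, 0.0169], [-0.2792, -0.6075, -0.7436], [0.3335, 0.6648, -0.6684]], 't': [-0.4816, 0.252, 0.8379]}
top {'intrinsics': [[502.6428, 0.0, 321.7755], [0.0, 502.6428, 240.2677], [0.0, 0.0, 1.0]], 'R': [[0.002, -0.9999, 0.0138], [-0.9987, -0.0027, -0.0507], [0.0507, -0.0137, -0.9986]], 't': [0.0051, 0.5381, 0.9606]}
wrist {'intrinsics': [[331.5662, 0.0, 318.9148], [0.0, 331.5662, 236.0761], [0.0, 0.0, 1.0]], 'tool_from_camera': [[0.0005, 0.9732, 0.2299, -0.0669], [-0.0004, -0.2299, 0.9732, -0.1794], [1.0, -0.0006, 0.0003, 0.0], [0.0, 0.0, 0.0, 1.0]]}
```

View pics/scene0.png

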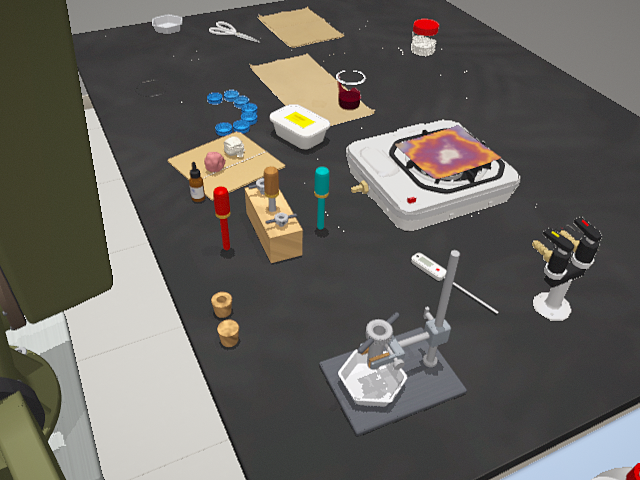

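View pics/top0.png

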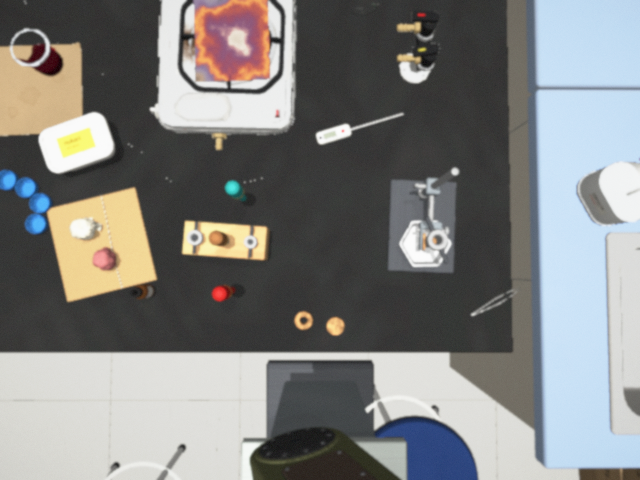

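View pics/wrist0.png

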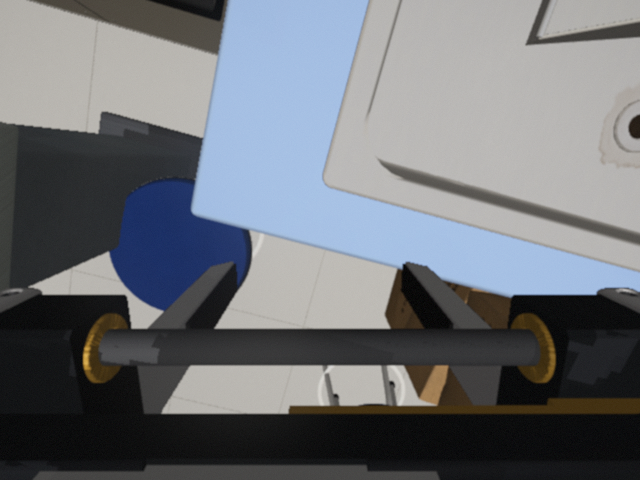

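Candidates for the push rod in the scene view: red at (222,205), turquoise at (321,190), and wooden in the block at (271,185). The wooden one fits the description, so I'll check it in close crops.

```bash
python3 - <<'E'
import cv2
s=cv2.imread("pics/scene0.png");t=cv2.imread("pics/top0.png")
def crop(im,x,y,w,h,k,n): cv2.imwrite(n,cv2.resize(im[y:y+h,x:x+w],None,fx=k,fy=k,interpolation=cv2.INTER_CUBIC))
crop(s,200,150,150,120,5,"pics/c_sblock.png")
crop(s,310,240,160,120*1+80,4.0 if 0 else 3,"pics/c_sst.png")
crop(t,170,170,120,110,5,"pics/c_tblock.png")
crop(t,380,160,100,120,5,"pics/c_tst.png")
E
```

```text
(no output)
```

View pics/c_sblock.png

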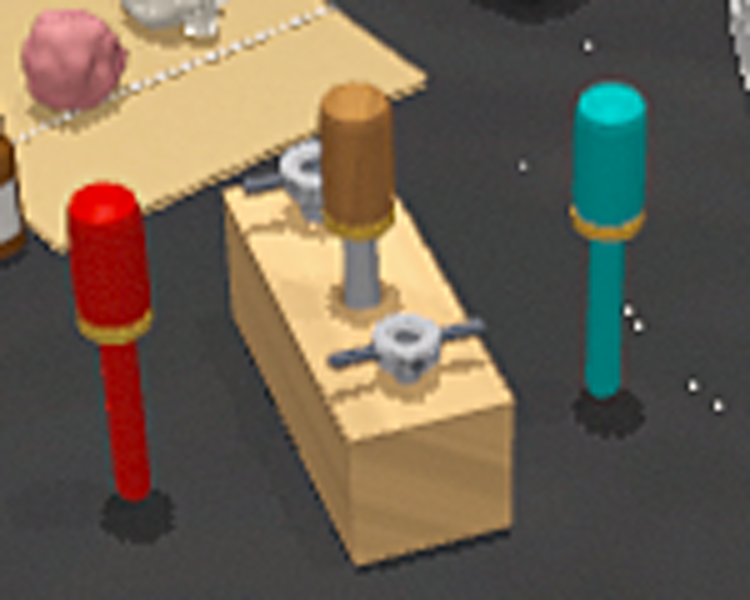

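View pics/c_sst.png

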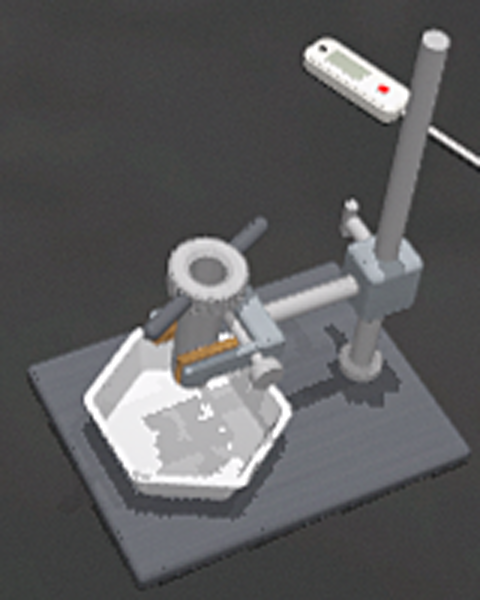

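View pics/c_tblock.png

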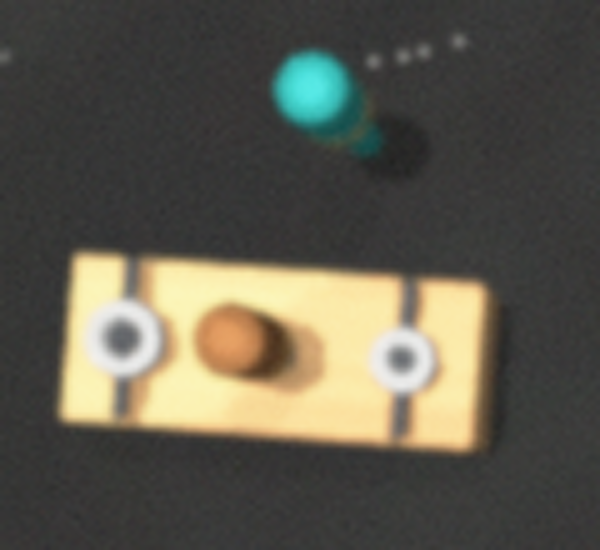

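View pics/c_tst.png

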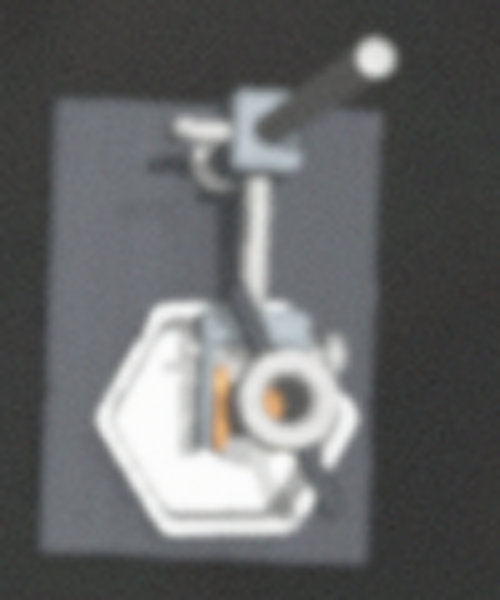

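```bash
cat > h.py <<'E'
import numpy as np,cv2,pickle
def load(n): return pickle.load(open(f"pics/{n}.pkl","rb"))
def ray(c,px,o=None):
    K=c["intrinsics"]; d=np.linalg.inv(K)@np.array([px[0],px[1],1.0])
    if "R" in c:
        R=np.array(c["R"]);return -R.T@np.array(c["t"]),R.T@d/np.linalg.norm(d)
    from scipy.spatial.transform import Rotation as Ro
    T=np.array(c["tool_from_camera"]);Rt=Ro.from_euler("xyz",o["eef_rot"]).as_matrix()
    return Rt@T[:3,3]+np.array(o["ee_pos"]),Rt@T[:3,:3]@d/np.linalg.norm(d)
def atz(r,z): return r[0]+r[1]*(z-r[0][2])/r[1][2]
def tri(rs):
    A=sum(np.eye(3)-np.outer(d,d) for _,d in rs);b=sum((np.eye(3)-np.outer(d,d))@p for p,d in rs)
    x=np.linalg.solve(A,b);return x,[float(np.linalg.norm((np.eye(3)-np.outer(d,d))@(x-p))*1000) for p,d in rs]
def proj(c,X,o=None):
    K=np.array(c["intrinsics"])
    if "R" in c: Y=np.array(c["R"])@X+np.array(c["t"])
    else:
        from scipy.spatial.transform import Rotation as Ro
        T=np.array(c["tool_from_camera"]);Rt=Ro.from_euler("xyz",o["eef_rot"]).as_matrix()
        t=Rt.T@(X-np.array(o["ee_pos"])); Y=T[:3,:3].T@(t-T[:3,3])
    v=K@Y;return v[:2]/v[2]
E
python3 - <<'E'
from h import *
np.set_printoptions(precision=4,suppress=True)
_,s=load("scene0");_,t=load("top0")
T=lambda x,y,ox,oy:ray(t,(ox+x/5,oy+y/5))
S=lambda x,y,ox,oy,k:ray(s,(ox+x/k,oy+y/k))
a=T(235,340,170,170);b=S(358,98,200,150,5)
print("handle top",atz(a,.148),atz(b,.148),tri([a,b]))
cs=[atz(T(x,y,170,170),.06) for x,y in [(75,253),(487,280),(475,450),(62,420)]]
print("block",np.array(cs),np.mean(cs,0),[np.linalg.norm(cs[i]-cs[i-1]) for i in range(4)])
a=T(288,400,380,160);b=S(209,268,310,240,3)
print("head",atz(a,.132),atz(b,.132),tri([a,b]))
for nm,x,y in [("L small",123,338),("R small",402,358)]: print(nm,atz(T(x,y,170,170),.084))
print("L small sc",atz(S(405,340,200,150,5),.084))
cs=[atz(T(x,y,380,160),.01) for x,y in [(57,98),(382,112),(367,565),(40,550)]]
print("base",np.array(cs),np.mean(cs,0),[np.linalg.norm(cs[i]-cs[i-1]) for i in range(4)])
print("upright top",atz(T(376,58,380,160),.235),atz(S(435,41,310,240,3),.235))
E
```

```text
handle top [0.5346 0.1828 0.148 ] [0.5356 0.1808 0.148 ] (array([0.5354, 0.1826, 0.1469]), [0.8583854871034114, 0.8583854871034612])
block [[0.5713 0.2591 0.06  ]
 [0.5618 0.1074 0.06  ]
 [0.4991 0.1113 0.06  ]
 [0.5098 0.2629 0.06  ]] [0.5355 0.1852 0.06  ] [np.float64(0.061661478607096275), np.float64(0.1519880373204222), np.float64(0.06284328955153984), np.float64(0.1519153561734518)]
head [ 0.533  -0.1899  0.132 ] [ 0.5344 -0.1906  0.132 ] (array([ 0.5337, -0.1903,  0.1319]), [0.7383047593690917, 0.7383047593692085])
L small [0.5387 0.2352 0.084 ]
R small [0.5318 0.1354 0.084 ]
L small sc [0.5282 0.1264 0.084 ]
base [[ 0.6577 -0.1301  0.01  ]
 [ 0.6528 -0.258   0.01  ]
 [ 0.4751 -0.25    0.01  ]
 [ 0.4807 -0.1225  0.01  ]] [ 0.5666 -0.1901  0.01  ] [np.float64(0.17716379277837216), np.float64(0.12799798984271782), np.float64(0.17778811900502173), np.float64(0.12760962057863745)]
upright top [ 0.6314 -0.1924  0.235 ] [ 0.6309 -0.1948  0.235 ]
```

The crop shows the wooden-handled rod standing in the block with its top at scene pixel (272,170). Heights and sizes match the description, so this is the right rod. Next I'll plan the first move, turning the tool to yaw 0 and passing near the borer for a close look.

```bash
cat >> h.py <<'E'
from scipy.spatial.transform import Rotation as Ro
def plan(p,e,p1,e1,n):
    """n equal rows from pose to pose (world straight line), rounded; prints rows and end error"""
    R0=Ro.from_euler("xyz",e);R1=Ro.from_euler("xyz",e1);p=np.array(p,float);p1=np.array(p1,float)
    rv=(R0.inv()*R1).as_rotvec();R=R0;q=p.copy();rows=[]
    for i in range(n):
        tgt=p+(p1-p)*(i+1)/n
        d=np.round(R.inv().apply(tgt-q)*1000,1);w=np.round(np.degrees(rv/n),2)
        rows.append([float(v)+0 for v in d]+[float(v)+0 for v in w])
        q=q+R.apply(d/1000);R=R*Ro.from_rotvec(np.radians(w))
    return rows,q,R.as_euler("xyz")
E
python3 - <<'E'
from h import *
from station import get_obs
o=get_obs()
import math
# shortest is +? force rotation through +165deg yaw
rows,q,e=plan(o["ee_pos"],o["eef_rot"],[0.45,-0.19,0.30],[-math.pi/2,0,0],17)
print(rows);print(q,e)
E
```

```text
[[-22.6, -5.6, -14.7, 0.0, -9.7, 0.0], [-24.8, -5.5, -10.6, 0.0, -9.7, 0.0], [-26.2, -5.6, -6.3, 0.0, -9.7, 0.0], [-26.9, -5.6, -1.8, 0.0, -9.7, 0.0], [-26.9, -5.6, 2.8, 0.0, -9.7, 0.0], [-25.9, -5.5, 7.2, 0.0, -9.7, 0.0], [-24.4, -5.6, 11.6, 0.0, -9.7, 0.0], [-22.1, -5.6, 15.4, 0.0, -9.7, 0.0], [-19.2, -5.6, 19.0, 0.0, -9.7, 0.0], [-15.7, -5.5, 21.9, 0.0, -9.7, 0.0], [-11.8, -5.6, 24.3, 0.0, -9.7, 0.0], [-7.5, -5.6, 25.9, 0.0, -9.7, 0.0], [-3.1, -5.6, 26.8, 0.0, -9.7, 0.0], [1.5, -5.5, 26.9, 0.0, -9.7, 0.0], [6.0, -5.6, 26.3, 0.0, -9.7, 0.0], [10.4, -5.6, 24.9, 0.0, -9.7, 0.0], [14.4, -5.5, 22.8, 0.0, -9.7, 0.0]]
[ 0.45000515 -0.18998869  0.29995274] [-1.56995496e+00  1.90703069e-04  2.26960654e-04]
```

Call:
step_arm(
  targets=[
    [-22.6,-5.6,-14.7,0,-9.7,0],
    [-24.8,-5.5,-10.6,0,-9.7,0],
    [-26.2,-5.6,-6.3,0,-9.7,0],
    [-26.9,-5.6,-1.8,0,-9.7,0],
    [-26.9,-5.6,2.8,0,-9.7,0],
    [-25.9,-5.5,7.2,0,-9.7,0],
    [-24.4,-5.6,11.6,0,-9.7,0],
    [-22.1,-5.6,15.4,0,-9.7,0],
    [-19.2,-5.6,19,0,-9.7,0],
    [-15.7,-5.5,21.9,0,-9.7,0],
    [-11.8,-5.6,24.3,0,-9.7,0],
    [-7.5,-5.6,25.9,0,-9.7,0],
  ],
)

```text
time_s: 1.65
ee_pos: [0.3603, -0.2895, 0.2724]
eef_rot: [-1.571, 0.0, -0.841]
force: [0.1, -0.4, -0.7]
grip_width: 0.0941
```

Call:
step_arm(
  targets=[
    [-3.1,-5.6,26.8,0,-9.7,0],
    [1.5,-5.5,26.9,0,-9.7,0],
    [6,-5.6,26.3,0,-9.7,0],
    [10.4,-5.6,24.9,0,-9.7,0],
    [14.4,-5.5,22.8,0,-9.7,0],
    [0,30,0,0,0,0],
    [0,30,0,0,0,0],
    [0,0,0,0,0,0],
  ],
)

```text
time_s: 2.65
ee_pos: [0.4493, -0.1897, 0.2386]
eef_rot: [-1.569, 0.003, 0.0]
force: [0.5, -0.3, 0.5]
grip_width: 0.094
```

```bash
cat >> h.py <<'E'
def snap(n,name="wrist"):
    from station import get_obs,camera
    o=get_obs();c=camera(name);cv2.imwrite(f"pics/{n}.png",c["pixels"][:,:,::-1]);pickle.dump((o,c),open(f"pics/{n}.pkl","wb"));return o,c
def crop(n,x,y,w,h,k,m):
    im=cv2.imread(f"pics/{n}.png");cv2.imwrite(f"pics/{m}.png",cv2.resize(im[y:y+h,x:x+w],None,fx=k,fy=k,interpolation=cv2.INTER_CUBIC))
E
python3 - <<'E'
from h import *
o,c=snap("w1");print({k:np.round(v,4) for k,v in o.items()})
E
```

```text
{'time_s': np.float64(2.65), 'qpos': array([-0.4746,  0.1369,  1.6414,  0.    ,  1.3671, -2.0457]), 'joint_vel': array([-0.0034, -0.0294, -0.0632, -0.0001,  0.0358,  0.0014]), 'tau': array([ 1.63500e-01, -4.21160e+01, -3.32086e+01, -4.09000e-02,
       -6.58700e-01, -1.30000e-03]), 'ee_pos': array([ 0.4493, -0.1897,  0.2386]), 'eef_rot': array([-1.569e+00,  3.400e-03,  3.000e-04]), 'force': array([ 0.4772, -0.3026,  0.5408]), 'moment': array([ 0.0646, -0.1324, -0.0003]), 'grip_width': np.float64(0.094)}
```

View pics/w1.png

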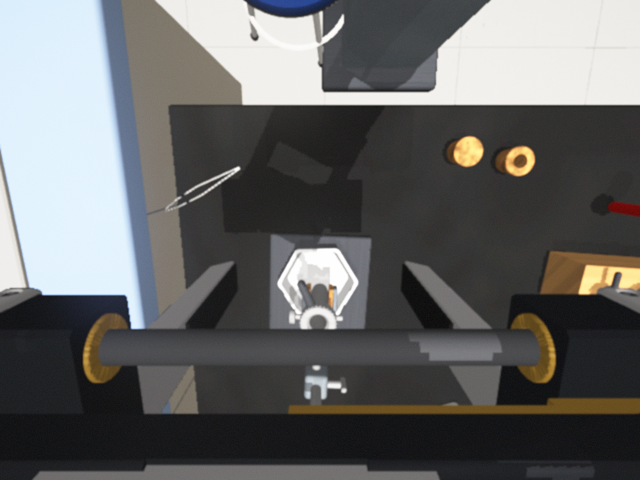

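Call:
step_arm(
  targets=[
    [25,37,0,0,0,0],
    [25,37,0,0,0,0],
    [0,0,0,0,0,0],
    [0,0,0,0,0,0],
  ],
)

```text
time_s: 3.2
ee_pos: [0.5003, -0.1904, 0.168]
eef_rot: [-1.572, -0.002, 0.0]
force: [0.3, -0.1, -0.7]
grip_width: 0.0942
```

```bash
python3 - <<'E'
from h import *
o,c=snap("w2");print(np.round(o["ee_pos"],4),np.round(o["eef_rot"],4),o["force"])
crop("w2",250,230,140,110,5.5,"c_w2")
E
```

```text
[ 0.5003 -0.1904  0.168 ] [-1.5717e+00 -1.8000e-03  2.0000e-04] [ 0.31364419 -0.06901615 -0.70006703]
```

View pics/c_w2.png

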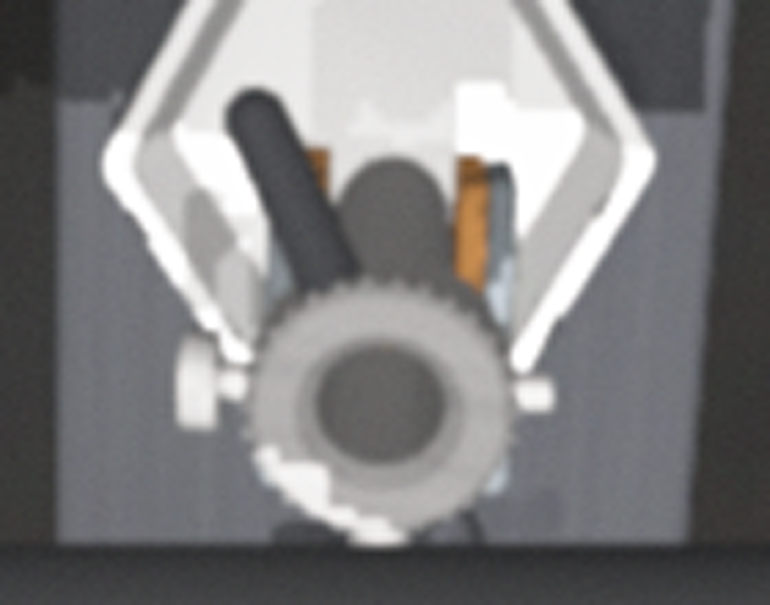

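```bash
python3 - <<'E'
from h import *
im=cv2.imread("pics/w2.png")[250:330,295:345]
im=cv2.convertScaleAbs(im,alpha=1.6,beta=-20)
im=cv2.resize(im,None,fx=7.5,fy=7.5,interpolation=cv2.INTER_CUBIC)
for i in range(0,50,10): cv2.putText(im,str(295+i),(int(i*7.5),10),0,.35,(0,0,255),1);cv2.line(im,(int(i*7.5),12),(int(i*7.5),18),(0,0,255),1)
for i in range(0,80,10): cv2.putText(im,str(250+i),(0,int(i*7.5)+4),0,.35,(0,255,255),1)
cv2.imwrite("pics/c_w2b.png",im)
g=cv2.cvtColor(cv2.imread("pics/w2.png"),cv2.COLOR_BGR2GRAY)
for r in (262,266,270,274,303): print(r,g[r,295:345].tolist())
for cc in (319,322): print(cc,g[250:330,cc].tolist())
E
```

```text
262 [165, 90, 74, 77, 79, 78, 80, 75, 76, 72, 68, 61, 67, 86, 127, 190, 218, 207, 168, 123, 99, 96, 98, 99, 98, 99, 101, 100, 100, 100, 98, 95, 100, 128, 177, 213, 218, 180, 117, 91, 84, 85, 85, 78, 80, 90, 91, 106, 191, 252]
266 [255, 240, 138, 75, 72, 78, 78, 79, 79, 77, 74, 70, 68, 63, 88, 132, 131, 104, 93, 95, 97, 97, 97, 99, 97, 99, 100, 98, 101, 100, 98, 99, 96, 95, 92, 117, 158, 152, 124, 131, 141, 141, 132, 117, 116, 125, 129, 123, 167, 248]
270 [235, 235, 233, 182, 104, 71, 72, 78, 76, 81, 77, 78, 73, 68, 68, 63, 69, 84, 94, 95, 96, 96, 100, 99, 100, 100, 98, 98, 100, 98, 100, 97, 95, 95, 92, 94, 105, 108, 120, 140, 148, 146, 140, 121, 115, 125, 129, 128, 181, 248]
274 [242, 236, 232, 197, 137, 106, 84, 73, 75, 77, 79, 80, 79, 76, 76, 70, 66, 63, 75, 87, 95, 96, 99, 96, 99, 101, 100, 98, 98, 97, 96, 98, 96, 96, 93, 88, 86, 88, 116, 140, 147, 148, 146, 132, 125, 128, 126, 127, 148, 177]
303 [154, 166, 177, 178, 179, 177, 178, 176, 167, 154, 148, 139, 116, 94, 91, 93, 95, 97, 97, 98, 99, 101, 100, 101, 100, 102, 98, 98, 100, 98, 96, 92, 93, 91, 90, 101, 125, 140, 146, 161, 170, 173, 173, 173, 174, 174, 166, 150, 154, 197]
319 [226, 229, 233, 235, 231, 227, 225, 214, 176, 116, 97, 97, 98, 101, 97, 101, 97, 100, 98, 99, 100, 98, 98, 99, 99, 98, 100, 97, 96, 98, 102, 114, 139, 160, 175, 179, 182, 184, 180, 181, 170, 152, 132, 113, 102, 100, 100, 101, 103, 100, 99, 100, 100, 100, 98, 100, 100, 97, 97, 97, 98, 100, 98, 103, 129, 153, 159, 159, 163, 170, 180, 179, 180, 185, 216, 233, 235, 237, 205, 114]
322 [221, 225, 231, 234, 236, 235, 231, 213, 167, 111, 99, 101, 100, 100, 100, 101, 98, 99, 97, 99, 98, 99, 99, 97, 98, 99, 98, 99, 97, 100, 111, 130, 147, 158, 170, 178, 181, 182, 184, 183, 177, 163, 140, 120, 103, 100, 99, 98, 100, 99, 101, 101, 100, 98, 98, 98, 100, 99, 98, 97, 96, 101, 100, 112, 136, 154, 157, 159, 164, 177, 180, 179, 178, 177, 176, 174, 190, 207, 170, 95]
```

View pics/c_w2b.png

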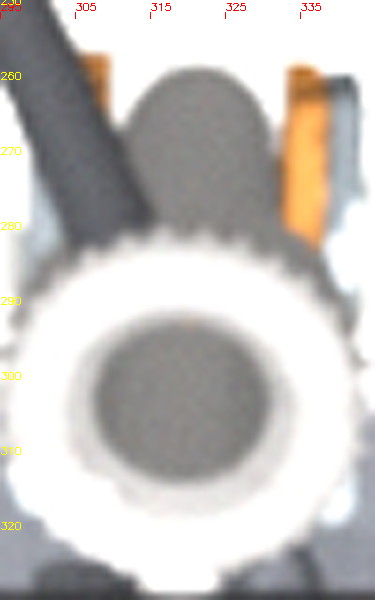

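```bash
python3 - <<'E'
from h import *
from scipy.optimize import least_squares
np.set_printoptions(precision=4,suppress=True)
o,c=load("w2")
th=np.linspace(0,2*np.pi,181)
def circ(C,a,r):
    u=np.cross(a,[0,1,0]);u/=np.linalg.norm(u);v=np.cross(a,u)
    return np.array([proj(c,C+r*(np.cos(t)*u+np.sin(t)*v),o) for t in th])
def f(p,h,full=False):
    M=np.array([p[0],p[1],.132+h]);a=np.array([p[2],p[3],1]);a/=np.linalg.norm(a)
    bo=circ(M-a*.0015,a,.0082); B=circ(M-a*.08,a,.01)
    # width at row 262 & top
    top=B[:,1].min()
    def cross(r):
        up=B[B[:,1]<B[:,1].mean()+3]
        L=up[up[:,0]<B[:,0].mean()];R=up[up[:,0]>=B[:,0].mean()]
        return [np.interp(r,*(q[np.argsort(q[:,1])].T[::-1])) for q in (L,R)]
    l,r=cross(262)
    pred=np.array([bo[:,0].min(),bo[:,0].max(),bo[:,1].min(),bo[:,1].max(),top,l,r])
    return pred-np.array([307,330.6,291.7,314.0,258.3,313.05,328.7])
for h in (-.006,-.003,0,.003,.006):
    s=least_squares(f,[.534,-.19,0,0],args=(h,),diff_step=1e-4,x_scale=[.01,.01,.02,.02])
    print(h,s.x,"lean deg",np.degrees(np.hypot(s.x[2],s.x[3])),s.cost,s.fun)
E
```

```text
-0.006 [ 0.5373 -0.1906 -0.0106 -0.0242] lean deg 1.5133834920387146 0.7008749489503714 [ 0.5077 -0.5037  0.5906 -0.6834  0.2421 -0.0909  0.0867]
-0.003 [ 0.536  -0.1906 -0.0167 -0.0239] lean deg 1.6718917403666573 0.3877898393657738 [ 0.353  -0.3503  0.4336 -0.4962  0.2625 -0.1137  0.1109]
0 [ 0.5346 -0.1906 -0.0229 -0.0237] lean deg 1.8861926584972661 0.17910446728147097 [ 0.1938 -0.1926  0.2669 -0.3091  0.2857 -0.1333  0.132 ]
0.003 [ 0.5332 -0.1906 -0.029  -0.0235] lean deg 2.136250380935707 0.08368811856212063 [ 0.0304 -0.0304  0.0982 -0.1151  0.3103 -0.1523  0.1522]
0.006 [ 0.5318 -0.1906 -0.035  -0.0232] lean deg 2.40819836046096 0.11050208027580548 [-0.1377  0.1364 -0.0746  0.0836  0.3314 -0.1742  0.1753]
```

Call:
step_arm(
  targets=[
    [0,-42,0,0,0,0],
    [0,-42,20,0,0,0],
    [5,0,48,0,0,0],
    [5,0,48,0,0,0],
    [5,0,48,0,0,0],
    [5,0,48,0,0,0],
    [5,0,48,0,0,0],
    [5,10,48,0,0,0],
    [5,25,48,0,0,0],
    [0,25,20,0,0,0],
    [0,0,0,0,0,0],
    [0,0,0,0,0,0],
  ],
)

```text
time_s: 4.75
ee_pos: [0.5355, 0.1852, 0.1922]
eef_rot: [-1.57, -0.003, -0.0]
force: [-0.9, 0.1, 0.4]
grip_width: 0.0941
```

```bash
python3 - <<'E'
from h import *
o,c=snap("w3");print(np.round(o["ee_pos"],4),np.round(o["eef_rot"],4),o["force"])
E
```

```text
[0.5355 0.1852 0.1922] [-1.5702e+00 -2.5000e-03 -4.0000e-04] [-0.91612694  0.13956721  0.35090677]
```

View pics/w3.png

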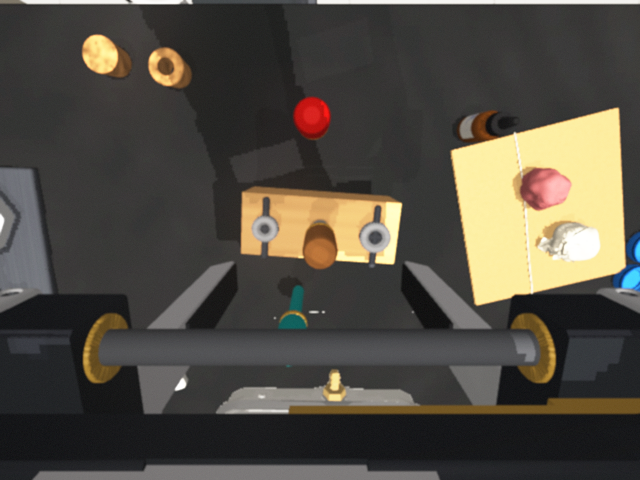

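```bash
python3 - <<'E'
from h import *
np.set_printoptions(precision=4,suppress=True)
o,c=load("w3")
print("handle top",atz(ray(c,(320,257),o),.148))
a=atz(ray(c,(264,228),o),.082);b=atz(ray(c,(375,237),o),.084);print(a,b,(a+b)/2)
print("block corner",[atz(ray(c,p,o),.06) for p in [(249,189),(401,202),(394,264),(241,255)]])
print("hole proj",proj(c,np.array([.5355,.185,.06]),o))
crop("w3",230,170,190,110,4.2,"c_w3")
E
```

```text
handle top [0.538 0.186 0.148]
[0.5312 0.1363 0.082 ] [0.539  0.2353 0.084 ] [0.5351 0.1858 0.083 ]
block corner [array([0.4986, 0.12  , 0.06  ]), array([0.5109, 0.2627, 0.06  ]), array([0.5723, 0.2593, 0.06  ]), array([0.5629, 0.1089, 0.06  ])]
hole proj [318.6338 227.5895]
```

View pics/c_w3.png

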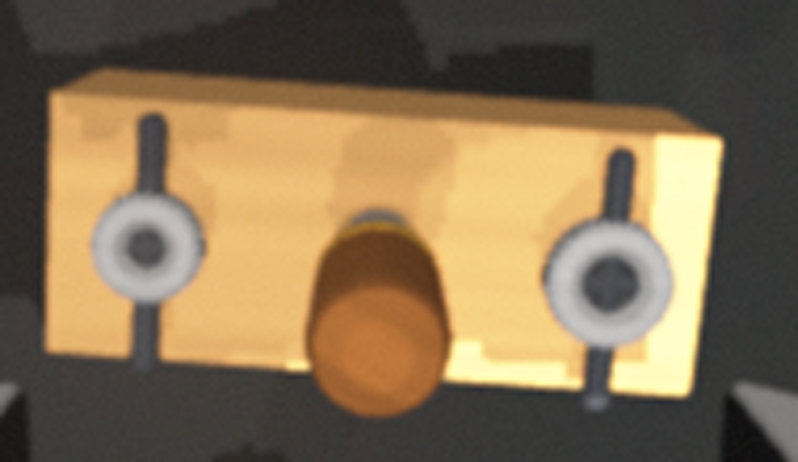

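Call:
step_arm(
  targets=[
    [0,30,0,0,0,0],
    [0,30,0,0,0,0],
    [0,28,0,0,0,0],
    [0,0,0,0,0,0],
    [0,0,0,0,0,0],
  ],
)

```text
time_s: 5.42
ee_pos: [0.5358, 0.1857, 0.1041]
eef_rot: [-1.57, -0.002, -0.0]
force: [-0.2, 0.0, -0.0]
grip_width: 0.0942
```

```bash
python3 - <<'E'
from h import *
o,c=snap("w4");print(np.round(o["ee_pos"],4),np.round(o["eef_rot"],4),o["force"])
E
```

```text
[0.5358 0.1857 0.1041] [-1.5701e+00 -2.4000e-03 -4.0000e-04] [-0.1814548   0.04980675 -0.01741531]
```

View pics/w4.png

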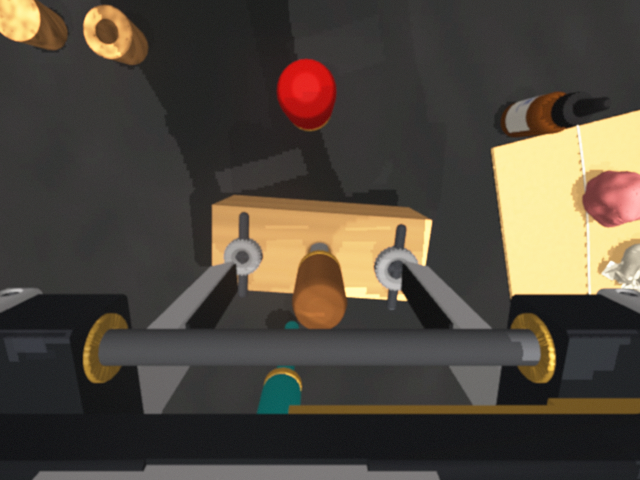

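Call:
step_arm(
  targets=[
    [0,0,0,0,0,0],
    [0,0,0,0,0,0],
    [0,0,0,0,0,0],
    [0,0,0,0,0,0],
    [0,0,0,0,0,0],
    [0,0,0,0,0,0],
    [0,0,0,0,0,0],
    [0,0,0,0,0,0],
  ],
  gripper=-1,
  squeeze=25,
)

```text
time_s: 6.48
ee_pos: [0.5349, 0.186, 0.1021]
eef_rot: [-1.571, 0.0, 0.0]
force: [-0.1, 0.6, -0.1]
grip_width: 0.0256
```

Call:
step_arm(
  targets=[
    [0,0,0,0,0,0],
    [0,-5,0,0,0,0],
    [0,-15,0,0,0,0],
    [0,-25,0,0,0,0],
    [0,-30,0,0,0,0],
    [0,-30,0,0,0,0],
    [0,-30,0,0,0,0],
    [0,-18,0,0,0,0],
    [0,0,0,0,0,0],
    [0,0,0,0,0,0],
  ],
  squeeze=45,
)

```text
time_s: 7.72
ee_pos: [0.5347, 0.1859, 0.2546]
eef_rot: [-1.571, 0.001, 0.0]
force: [-0.1, 0.2, -1.1]
grip_width: 0.0254
```

```bash
python3 - <<'E'
from h import *
o,c=snap("w5");print(np.round(o["ee_pos"],4),np.round(o["eef_rot"],4),o["force"],o["moment"])
snap("s5","scene");snap("t5","top")
crop("w5",230,170,190,140,4.2,"c_w5")
print(proj(c,o["ee_pos"]+np.array([0,0,-.094]),o), proj(load("s5")[1],o["ee_pos"]))
E
```

```text
[0.5347 0.1859 0.2546] [-1.571e+00  8.000e-04  2.000e-04] [-0.05890419  0.21748644 -1.12144243] [ 0.01183878 -0.1570169  -0.0154062 ]
[318.90462465 237.25755063] [267.71979838 113.4460114 ]
```

View pics/c_w5.png

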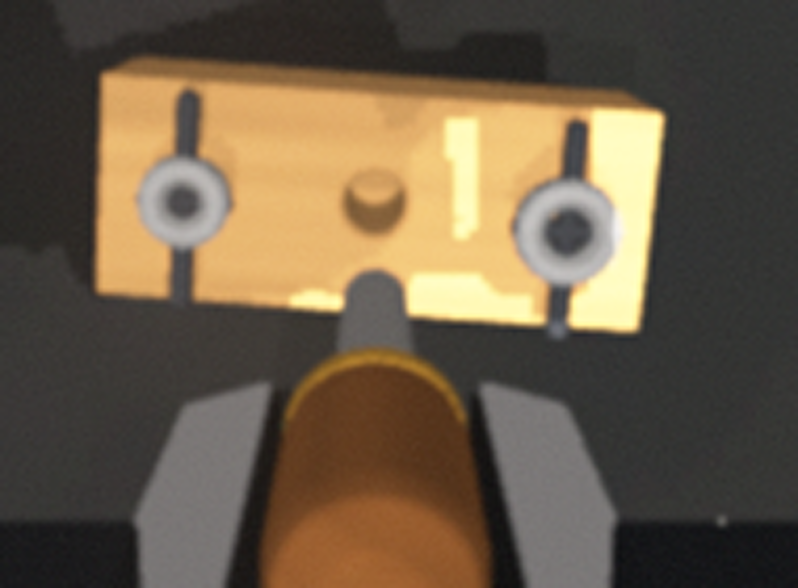

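View pics/s5.png

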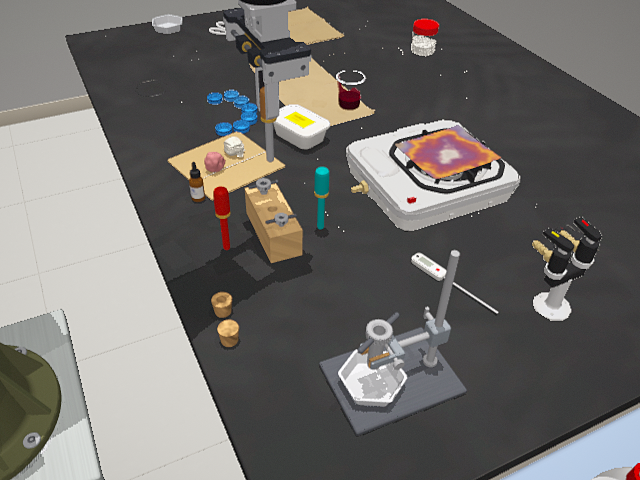

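```bash
python3 - <<'E'
from h import *
np.set_printoptions(precision=4,suppress=True)
o,c=load("w5");_,s=load("s5");_,t=load("t5")
print("hole",atz(ray(c,(319.0,217.1),o),.06))
for z in (-.094,-.0875,-.03,-.011): print(z,proj(s,o["ee_pos"]+np.array([0,0,z])))
crop("s5",240,80,60,100,6,"c_s5")
E
```

```text
hole [0.5351 0.1859 0.06  ]
-0.094 [269.7021 162.0823]
-0.0875 [269.5729 158.9105]
-0.03 [268.3798 129.6392]
-0.011 [267.9649 119.4607]
```

View pics/c_s5.png

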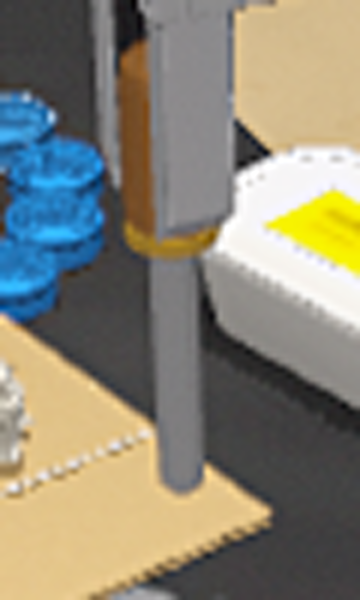

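Call:
step_arm(
  targets=[
    [0,0,-15,0,0,0],
    [0,0,-35,0,0,0],
    [0,0,-50,0,0,0],
    [0,0,-55,0,0,0],
    [0,0,-55,0,0,0],
    [0,0,-55,0,0,0],
    [0,0,-50,0,0,0],
    [-1,0,-35,0,0,0],
    [0,0,-20,0,0,0],
    [0,0,-6,0,0,0],
    [0,0,0,1.36,0,-0.86],
    [0,0,0,0,0,0],
  ],
)

```text
time_s: 9.38
ee_pos: [0.534, -0.1894, 0.2552]
eef_rot: [-1.546, -0.016, 0.001]
force: [1.1, -0.4, -1.4]
grip_width: 0.0259
```

Call:
step_arm(
  targets=[
    [0,0,0,0,0,0],
    [0,0,0,0,0,0],
  ],
)

```text
time_s: 9.62
ee_pos: [0.5341, -0.1896, 0.2552]
eef_rot: [-1.547, -0.015, 0.001]
force: [-0.4, -0.3, -1.0]
grip_width: 0.0257
```

```bash
python3 - <<'E'
from h import *
np.set_printoptions(precision=4,suppress=True)
o,c=snap("w6");print(np.round(o["ee_pos"],4),np.round(o["eef_rot"],4),o["force"],o["moment"])
snap("s6","scene")
crop("w6",260,180,120,110,6,"c_w6")
crop("s6",340,230,90,130,4.5,"c_s6")
R=Ro.from_euler("xyz",o["eef_rot"]).as_matrix();print(-R[:,1]); tip=o["ee_pos"]+R[:,1]*.094;print("tip",tip,proj(c,tip,o),proj(load("s6")[1],tip))
E
```

```text
[ 0.5341 -0.1896  0.2552] [-1.5471 -0.0151  0.0007] [-0.4395 -0.3269 -1.0447] [ 0.0562 -0.1156 -0.0318]
[-0.0151 -0.0237  0.9996]
tip [ 0.5355 -0.1874  0.1612] [318.88   237.1712] [381.1932 312.7516]
```

View pics/c_w6.png

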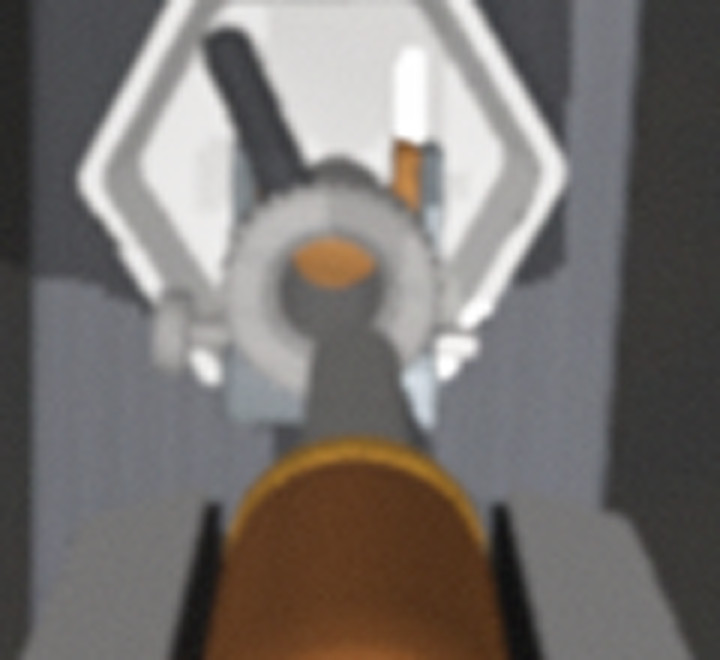

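View pics/c_s6.png

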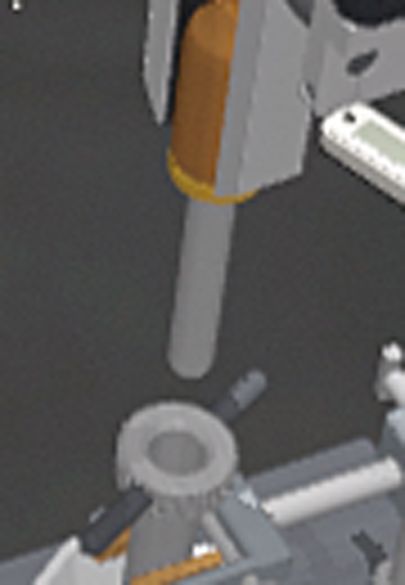

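```bash
python3 - <<'E'
from h import *
np.set_printoptions(precision=4,suppress=True)
o,c=load("w6");_,s=load("s6");_,t=load("top0")
R=Ro.from_euler("xyz",o["eef_rot"]).as_matrix();a=-R[:,1]
tip=o["ee_pos"]-a*.094
for z in (.127,.13,.133): print(z,"wrist",atz(ray(c,(315.6,228.4),o),z),"scene",atz(ray(s,(379.3,329.9)),z),"rod axis",tip+a*(z-tip[2]), "top",atz(ray(t,(437.6,240)),z))
g=cv2.cvtColor(cv2.imread("pics/w6.png"),cv2.COLOR_BGR2GRAY)
for r in (222,226,229): print(r,list(enumerate(g[r,294:340].tolist(),294)))
print(list(enumerate(g[205:245,315].tolist(),205)))
E
```

```text
0.127 wrist [ 0.5357 -0.1897  0.127 ] scene [ 0.5359 -0.1878  0.127 ] rod axis [ 0.5361 -0.1866  0.127 ] top [ 0.5333 -0.1911  0.127 ]
0.13 wrist [ 0.535  -0.1898  0.13  ] scene [ 0.5344 -0.1899  0.13  ] rod axis [ 0.536  -0.1867  0.13  ] top [ 0.5331 -0.1904  0.13  ]
0.133 wrist [ 0.5343 -0.1898  0.133 ] scene [ 0.5329 -0.1919  0.133 ] rod axis [ 0.536  -0.1867  0.133 ] top [ 0.533  -0.1896  0.133 ]
222 [(294, 235), (295, 236), (296, 230), (297, 191), (298, 159), (299, 163), (300, 174), (301, 177), (302, 178), (303, 178), (304, 178), (305, 169), (306, 152), (307, 138), (308, 128), (309, 130), (310, 130), (311, 130), (312, 132), (313, 132), (314, 134), (315, 132), (316, 135), (317, 136), (318, 137), (319, 136), (320, 134), (321, 134), (322, 132), (323, 135), (324, 150), (325, 158), (326, 165), (327, 177), (328, 185), (329, 184), (330, 177), (331, 166), (332, 160), (333, 185), (334, 207), (335, 199), (336, 174), (337, 166), (338, 166), (339, 166)]
226 [(294, 185), (295, 211), (296, 208), (297, 180), (298, 173), (299, 183), (300, 186), (301, 184), (302, 185), (303, 173), (304, 159), (3
[... 727 characters left out ...]
 95), (321, 91), (322, 94), (323, 107), (324, 132), (325, 151), (326, 160), (327, 173), (328, 180), (329, 179), (330, 179), (331, 176), (332, 165), (333, 165), (334, 181), (335, 188), (336, 181), (337, 175), (338, 188), (339, 225)]
[(205, 196), (206, 138), (207, 102), (208, 95), (209, 103), (210, 114), (211, 137), (212, 155), (213, 166), (214, 166), (215, 165), (216, 166), (217, 156), (218, 144), (219, 142), (220, 145), (221, 139), (222, 132), (223, 132), (224, 127), (225, 121), (226, 123), (227, 120), (228, 107), (229, 102), (230, 101), (231, 101), (232, 100), (233, 98), (234, 100), (235, 96), (236, 95), (237, 96), (238, 96), (239, 96), (240, 94), (241, 97), (242, 94), (243, 94), (244, 95)]
```

Call:
step_arm(
  targets=[
    [-1.2,5,-3.5,0,0,0],
    [0,8,0,0,0,0],
    [0,5,0,0,0,0],
    [0,0,0,0,0,0],
    [0,0,0,0,0,0],
  ],
)

```text
time_s: 10.35
ee_pos: [0.5332, -0.1931, 0.2372]
eef_rot: [-1.547, -0.015, 0.0]
force: [0.4, 1.0, -1.0]
grip_width: 0.0253
```

```bash
python3 - <<'E'
from h import *
np.set_printoptions(precision=4,suppress=True)
o,c=snap("w7");print(np.round(o["ee_pos"],4),np.round(o["eef_rot"],4),o["force"],o["moment"])
snap("s7","scene")
crop("w7",260,190,120,100,6,"c_w7")
crop("s7",350,270,70,80,7,"c_s7")
R=Ro.from_euler("xyz",o["eef_rot"]).as_matrix();print(-R[:,1]); tip=o["ee_pos"]+R[:,1]*.094;print("tip",tip,proj(c,tip,o),proj(load("s7")[1],tip))
E
```

```text
[ 0.5332 -0.1931  0.2372] [-1.5471 -0.0152  0.0001] [ 0.4424  0.9864 -0.9797] [ 0.0409 -0.1357  0.0234]
[-0.0152 -0.0237  0.9996]
tip [ 0.5346 -0.1909  0.1433] [318.8795 237.1712] [380.6957 323.9166]
```

View pics/c_w7.png

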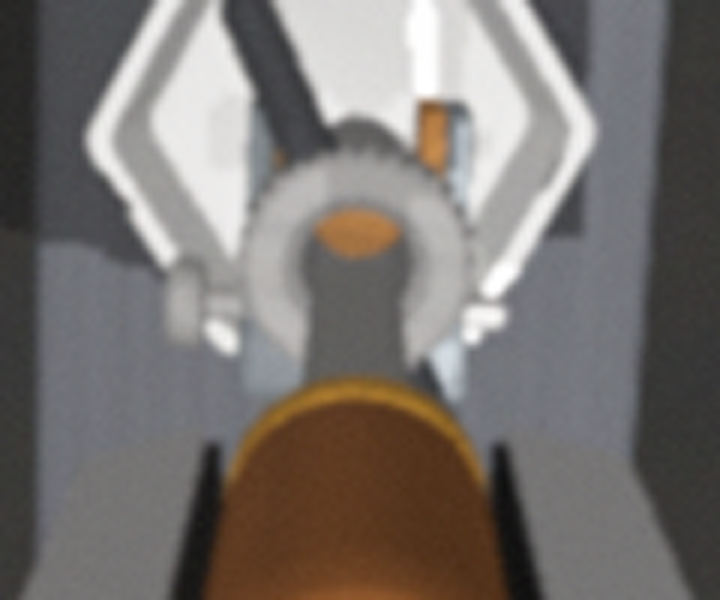

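View pics/c_s7.png

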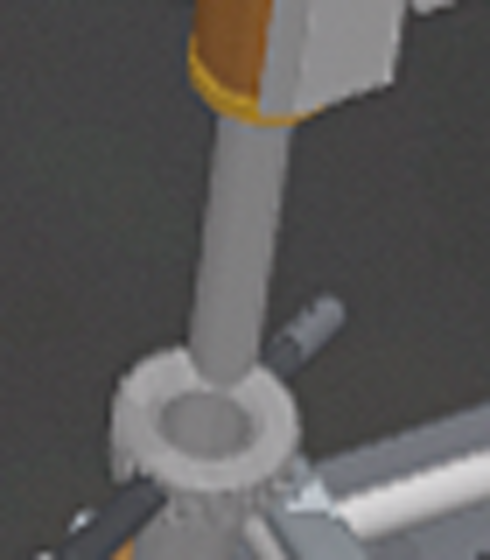

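Call:
step_arm(
  targets=[
    [-2.2,0,0.4,0,0,0],
    [0,0,0,0,0,0],
    [0,0,0,0,0,0],
  ],
)

```text
time_s: 10.82
ee_pos: [0.5309, -0.1927, 0.2371]
eef_rot: [-1.547, -0.015, 0.0]
force: [1.0, 0.8, 0.3]
grip_width: 0.0254
```

```bash
python3 - <<'E'
from h import *
np.set_printoptions(precision=4,suppress=True)
o,c=snap("w8");print(np.round(o["ee_pos"],4),np.round(o["eef_rot"],4),o["force"],o["moment"])
snap("s8","scene");snap("t8","top")
crop("w8",270,190,100,80,7,"c_w8")
crop("s8",350,280,70,70,8,"c_s8")
crop("t8",410,210,60,60,8,"c_t8")
E
```

```text
[ 0.5309 -0.1927  0.2371] [-1.5471 -0.0151  0.0001] [1.0255 0.7696 0.288 ] [ 0.0537 -0.0924 -0.0025]
```

View pics/c_w8.png

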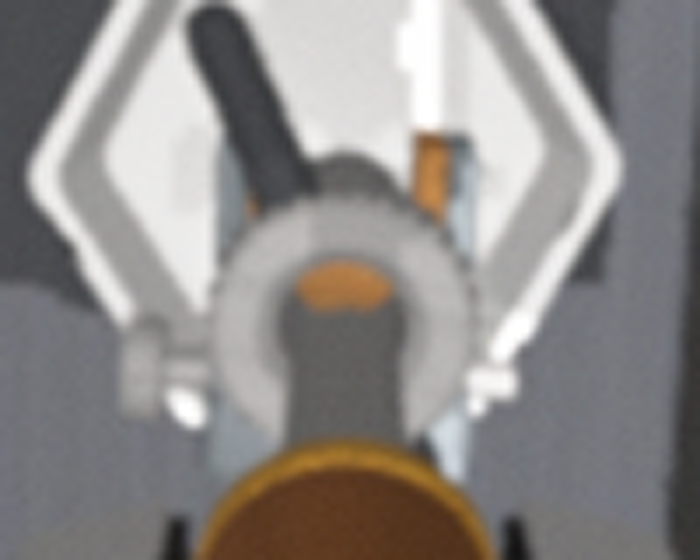

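View pics/c_s8.png

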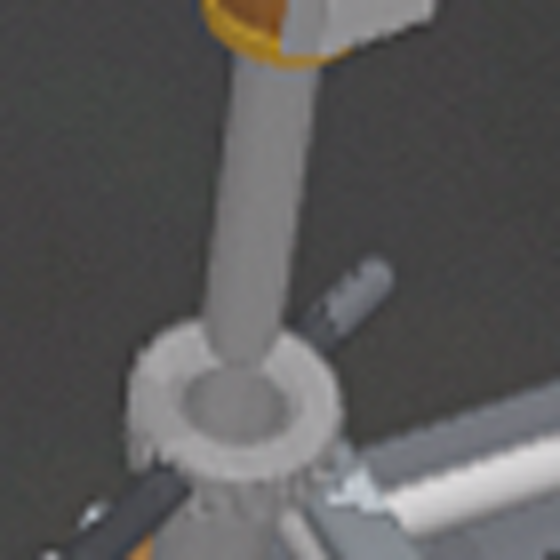

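Call:
step_arm(
  targets=[
    [-0.3,3,0,0,0,0],
    [0,3,0,0,0,0],
    [0,3,0,0,0,0],
    [0,3,0,0,0,0],
    [0,0,0,0,0,0],
  ],
)

```text
time_s: 11.6
ee_pos: [0.5307, -0.1924, 0.2247]
eef_rot: [-1.547, -0.015, 0.0]
force: [1.0, -0.5, -0.9]
grip_width: 0.0255
```

```bash
cat > st.py <<'E'
from h import *
np.set_printoptions(precision=4,suppress=True)
from station import get_obs
o=get_obs();R=Ro.from_euler("xyz",o["eef_rot"]).as_matrix();print(o["time_s"],"tip",o["ee_pos"]+R[:,1]*.094,"axis",-R[:,1],"F",o["force"],"M",o["moment"],"w",o["grip_width"])
E
python3 st.py; python3 - <<'E'
from h import *
snap("w9");snap("s9","scene");crop("w9",270,190,100,80,7,"c_w9");crop("s9",350,280,70,70,8,"c_s9")
a=cv2.imread("pics/c_w9.png");b=cv2.imread("pics/c_s9.png");cv2.imwrite("pics/c9.png",cv2.resize(np.hstack([a,b[:560]]),None,fx=.63,fy=.63,interpolation=cv2.INTER_AREA))
E
```

```text
11.6 tip [ 0.5321 -0.1901  0.1308] axis [-0.0145 -0.024   0.9996] F [ 0.9802 -0.5302 -0.9074] M [ 0.0864 -0.1145  0.0611] w 0.025502859179725
```

View pics/c9.png

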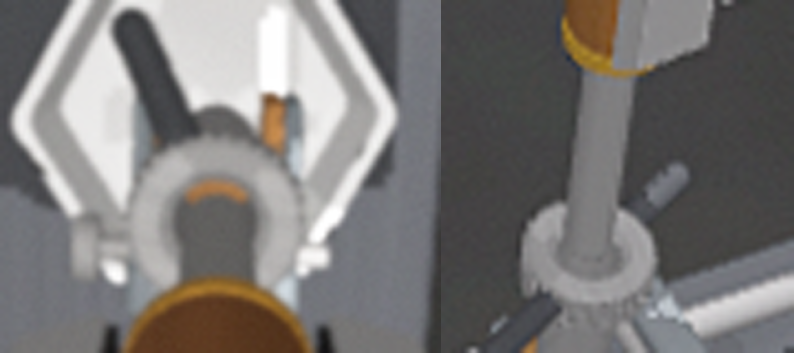

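Call:
step_arm(
  targets=[
    [0,2,0,0,0,0],
    [0,2,0,0,0,0],
    [0,2,0,0,0,0],
    [0,2,0,0,0,0],
  ],
)

```text
time_s: 12.2
ee_pos: [0.5309, -0.1922, 0.2169]
eef_rot: [-1.547, -0.015, 0.0]
force: [0.9, 0.8, -1.0]
grip_width: 0.0252
```

```bash
python3 st.py
```

```text
12.2 tip [ 0.5323 -0.19    0.1229] axis [-0.0149 -0.0238  0.9996] F [ 0.8836  0.7782 -1.0351] M [ 0.0477 -0.1349 -0.0055] w 0.025231574695661924
```

Call:
step_arm(
  targets=[
    [0,2,0,0,0,0],
    [0,2,0,0,0,0],
    [0,2,0,0,0,0],
  ],
)

```text
time_s: 12.58
ee_pos: [0.531, -0.1921, 0.2109]
eef_rot: [-1.547, -0.015, 0.0]
force: [-0.4, 0.2, -0.5]
grip_width: 0.0254
```

```bash
python3 st.py
```

```text
12.575 tip [ 0.5324 -0.1899  0.1169] axis [-0.015  -0.0238  0.9996] F [-0.4419  0.1821 -0.5032] M [ 0.0357 -0.1703 -0.0007] w 0.02542569944600729
```

Call:
step_arm(
  targets=[
    [0,2,0,0,0,0],
    [0,2,0,0,0,0],
    [0,2,0,0,0,0],
  ],
)

```text
time_s: 12.95
ee_pos: [0.5311, -0.1919, 0.2049]
eef_rot: [-1.547, -0.015, 0.0]
force: [0.3, 0.7, -0.6]
grip_width: 0.0254
```

Call:
step_arm(
  targets=[
    [0,2,0,0,0,0],
    [0,2,0,0,0,0],
  ],
)

```text
time_s: 13.2
ee_pos: [0.5312, -0.1919, 0.2009]
eef_rot: [-1.547, -0.015, 0.0]
force: [0.6, 0.3, 0.4]
grip_width: 0.0254
```

```bash
python3 st.py
```

```text
13.2 tip [ 0.5326 -0.1896  0.107 ] axis [-0.015  -0.0237  0.9996] F [0.5855 0.3392 0.425 ] M [-0.0014 -0.1213 -0.0181] w 0.025365777141113953
```

Call:
step_arm(
  targets=[
    [0,2,0,0,0,0],
    [0,2,0,0,0,0],
  ],
)

```text
time_s: 13.45
ee_pos: [0.5312, -0.1918, 0.1969]
eef_rot: [-1.547, -0.015, 0.0]
force: [-0.1, 0.2, -1.0]
grip_width: 0.0256
```

Call:
step_arm(
  targets=[
    [0,2,0,0,0,0],
    [0,2,0,0,0,0],
  ],
)

```text
time_s: 13.7
ee_pos: [0.5313, -0.1917, 0.1929]
eef_rot: [-1.547, -0.015, 0.0]
force: [0.3, 0.3, -1.7]
grip_width: 0.0253
```

```bash
python3 st.py
```

```text
13.7 tip [ 0.5327 -0.1895  0.0989] axis [-0.015  -0.0237  0.9996] F [ 0.2576  0.3377 -1.6948] M [ 0.0837 -0.1306 -0.0099] w 0.025297816365429285
```

Call:
step_arm(
  targets=[
    [0,2,0,0,0,0],
    [0,2,0,0,0,0],
  ],
)

```text
time_s: 13.95
ee_pos: [0.5313, -0.1915, 0.1889]
eef_rot: [-1.547, -0.015, 0.0]
force: [-0.7, -0.4, -0.8]
grip_width: 0.0252
```

Call:
step_arm(
  targets=[
    [0,2,0,0,0,0],
    [0,2,0,0,0,0],
  ],
)

```text
time_s: 14.2
ee_pos: [0.5318, -0.1917, 0.186]
eef_rot: [-1.548, -0.017, 0.0]
force: [-2.2, 0.2, 9.3]
grip_width: 0.0254
```

```bash
python3 st.py
```

```text
14.2 tip [ 0.5333 -0.1895  0.092 ] axis [-0.0166 -0.0229  0.9996] F [-2.2255  0.1964  9.2593] M [ 0.1347  0.3353 -0.0149] w 0.02543966298364256
```

Call:
step_arm(
  targets=[
    [0,2,0,0,0,0],
    [0,2,0,0,0,0],
  ],
)

```text
time_s: 14.45
ee_pos: [0.5317, -0.1916, 0.1821]
eef_rot: [-1.548, -0.016, 0.0]
force: [-2.1, 0.2, 8.2]
grip_width: 0.0256
```

```bash
python3 st.py
```

```text
14.45 tip [ 0.5333 -0.1895  0.0881] axis [-0.0165 -0.0229  0.9996] F [-2.0626  0.2058  8.2184] M [ 0.1179  0.3712 -0.0242] w 0.02560462768792119
```

Call:
step_arm(
  targets=[
    [0,2,0,0,0,0],
    [0,2,0,0,0,0],
  ],
)

```text
time_s: 14.7
ee_pos: [0.5318, -0.1915, 0.178]
eef_rot: [-1.548, -0.016, 0.0]
force: [-1.1, -0.4, 8.7]
grip_width: 0.0252
```

```bash
python3 st.py
```

```text
14.7 tip [ 0.5333 -0.1894  0.0841] axis [-0.0164 -0.0229  0.9996] F [-1.1376 -0.3877  8.6597] M [0.1696 0.4443 0.0536] w 0.02516697668670336
```

Call:
step_arm(
  targets=[
    [-0.2,2,0,0,0,0],
    [0,2,0,0,0,0],
    [0,2,0,0,0,0],
  ],
)

```text
time_s: 15.08
ee_pos: [0.5317, -0.1914, 0.172]
eef_rot: [-1.548, -0.016, 0.0]
force: [-2.1, -0.1, 7.3]
grip_width: 0.0258
```

Call:
step_arm(
  targets=[
    [0,2,0,0,0,0],
    [0,2,0,0,0,0],
    [0,2,0,0,0,0],
  ],
)

```text
time_s: 15.45
ee_pos: [0.5317, -0.1912, 0.166]
eef_rot: [-1.548, -0.016, 0.0]
force: [-1.5, 0.0, 8.0]
grip_width: 0.0251
```

```bash
python3 st.py;python3 - <<'E'
from h import *
snap("w10");snap("s10","scene");crop("w10",270,190,100,80,7,"c_w9");crop("s10",340,280,80,80,7,"c_s9")
a=cv2.imread("pics/c_w9.png");b=cv2.imread("pics/c_s9.png");cv2.imwrite("pics/c10.png",cv2.resize(np.hstack([a,b[:560]]),None,fx=.63,fy=.63,interpolation=cv2.INTER_AREA))
E
```

```text
15.45 tip [ 0.5333 -0.189   0.072 ] axis [-0.0162 -0.023   0.9996] F [-1.5196  0.0078  7.9923] M [0.1969 0.4254 0.0169] w 0.025105880681019047
```

View pics/c10.png

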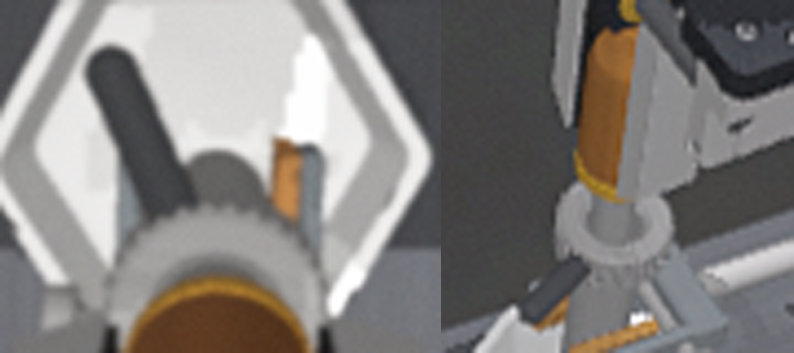

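Call:
step_arm(
  targets=[
    [0,2,0,0,0,0],
    [0,2,0,0,0,0],
    [0,2,0,0,0,0],
  ],
)

```text
time_s: 15.92
ee_pos: [0.5318, -0.1911, 0.1599]
eef_rot: [-1.548, -0.016, 0.0]
force: [-3.1, 0.3, 7.5]
grip_width: 0.0256
```

Call:
step_arm(
  targets=[
    [0,2,0,0,0,0],
    [0,2,0,0,0,0],
  ],
)

```text
time_s: 16.18
ee_pos: [0.5318, -0.191, 0.1558]
eef_rot: [-1.548, -0.016, 0.0]
force: [-3.1, -0.3, 7.7]
grip_width: 0.0254
```

```bash
python3 st.py
```

```text
16.175 tip [ 0.5333 -0.1888  0.0619] axis [-0.0158 -0.0231  0.9996] F [-3.0987 -0.2934  7.7363] M [ 0.1432  0.6217 -0.015 ] w 0.025410590931721974
```

Call:
step_arm(
  targets=[
    [-0.4,1,0,0,0,0],
    [0,1,0,0,0,0],
  ],
)

```text
time_s: 16.42
ee_pos: [0.5316, -0.1909, 0.154]
eef_rot: [-1.548, -0.016, 0.0]
force: [-2.1, 0.5, 7.1]
grip_width: 0.0255
```

Call:
step_arm(
  targets=[
    [0,1,0,0,0,0],
    [0,1,0,0,0,0],
  ],
)

```text
time_s: 16.68
ee_pos: [0.5315, -0.1909, 0.152]
eef_rot: [-1.548, -0.016, 0.0]
force: [-1.4, 0.5, 7.6]
grip_width: 0.0255
```

```bash
python3 st.py
```

```text
16.675 tip [ 0.5331 -0.1887  0.058 ] axis [-0.0162 -0.0231  0.9996] F [-1.3729  0.5279  7.6239] M [0.2164 0.4732 0.0491] w 0.025481744851347122
```

Call:
step_arm(
  targets=[
    [0,1,0,0,0,0],
    [0,1,0,0,0,0],
  ],
)

```text
time_s: 16.92
ee_pos: [0.5315, -0.1908, 0.1499]
eef_rot: [-1.548, -0.016, 0.0]
force: [-2.0, -0.4, 7.6]
grip_width: 0.0254
```

Call:
step_arm(
  targets=[
    [0,0.8,0,0,0,0],
  ],
)

```text
time_s: 17.05
ee_pos: [0.5315, -0.1908, 0.149]
eef_rot: [-1.548, -0.016, 0.0]
force: [-2.7, 0.5, 7.2]
grip_width: 0.0252
```

Call:
step_arm(
  targets=[
    [0,0.8,0,0,0,0],
  ],
)

```text
time_s: 17.18
ee_pos: [0.5314, -0.1907, 0.1482]
eef_rot: [-1.547, -0.016, 0.0]
force: [-3.2, 0.7, 6.0]
grip_width: 0.0253
```

```bash
python3 st.py;python3 - <<'E'
from h import *
snap("w11");snap("s11","scene");crop("w11",270,190,100,80,7,"c_w9");crop("s11",340,280,80,80,7,"c_s9")
a=cv2.imread("pics/c_w9.png");b=cv2.imread("pics/c_s9.png");cv2.imwrite("pics/c11.png",cv2.resize(np.hstack([a,b[:560]]),None,fx=.63,fy=.63,interpolation=cv2.INTER_AREA))
E
```

```text
17.175 tip [ 0.5329 -0.1885  0.0542] axis [-0.0156 -0.0233  0.9996] F [-3.1883  0.6708  6.0493] M [0.223  0.5883 0.0594] w 0.02527023493870062
```

View pics/c11.png

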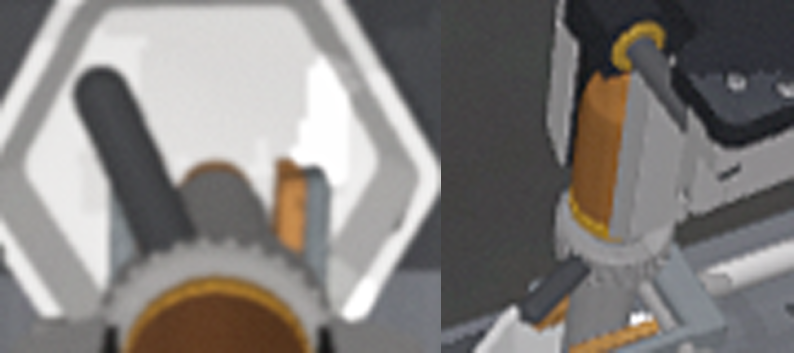

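Call:
step_arm(
  targets=[
    [-0.3,0.8,0,0,0,0],
  ],
)

```text
time_s: 17.4
ee_pos: [0.5312, -0.1907, 0.1473]
eef_rot: [-1.547, -0.016, 0.0]
force: [-1.0, -0.2, 4.4]
grip_width: 0.0252
```

Call:
step_arm(
  targets=[
    [0,0.8,0,0,0,0],
  ],
)

```text
time_s: 17.52
ee_pos: [0.5312, -0.1906, 0.146]
eef_rot: [-1.547, -0.016, 0.0]
force: [0.5, 0.5, 0.0]
grip_width: 0.0251
```

Call:
step_arm(
  targets=[
    [0,0.8,0,0,0,0],
  ],
)

```text
time_s: 17.65
ee_pos: [0.5311, -0.1905, 0.1449]
eef_rot: [-1.547, -0.015, 0.0]
force: [1.1, -0.4, -1.0]
grip_width: 0.0252
```

```bash
python3 st.py
```

```text
17.65 tip [ 0.5326 -0.1882  0.0509] axis [-0.0151 -0.0239  0.9996] F [ 1.1205 -0.3919 -1.0196] M [ 0.1405 -0.2663  0.0022] w 0.025240161684696328
```

Call:
step_arm(
  targets=[
    [0,0.5,0,0,0,0],
  ],
)

```text
time_s: 17.77
ee_pos: [0.5311, -0.1905, 0.1444]
eef_rot: [-1.547, -0.015, 0.0]
force: [0.8, 1.4, 0.6]
grip_width: 0.0256
```

Call:
step_arm(
  targets=[
    [0,0.5,0,0,0,0],
  ],
)

```text
time_s: 17.9
ee_pos: [0.5312, -0.1905, 0.144]
eef_rot: [-1.547, -0.015, 0.0]
force: [1.4, -0.0, 0.1]
grip_width: 0.0253
```

Call:
step_arm(
  targets=[
    [0,0.4,0,0,0,0],
  ],
)

```text
time_s: 18.02
ee_pos: [0.5311, -0.1905, 0.1436]
eef_rot: [-1.547, -0.015, 0.0]
force: [0.5, 0.0, -0.6]
grip_width: 0.0256
```

```bash
python3 st.py
```

```text
18.025 tip [ 0.5326 -0.1883  0.0496] axis [-0.0151 -0.0237  0.9996] F [ 0.5075  0.0266 -0.6453] M [ 0.1409 -0.3536 -0.0616] w 0.025609752366917364
```

Call:
step_arm(
  targets=[
    [0,0.4,0,0,0,0],
  ],
)

```text
time_s: 18.15
ee_pos: [0.5312, -0.1905, 0.1433]
eef_rot: [-1.547, -0.015, 0.0]
force: [0.7, 0.4, -0.3]
grip_width: 0.0256
```

Call:
step_arm(
  targets=[
    [0,0.4,0,0,0,0],
  ],
)

```text
time_s: 18.27
ee_pos: [0.5312, -0.1905, 0.1431]
eef_rot: [-1.547, -0.015, 0.0]
force: [-0.8, 1.1, 5.6]
grip_width: 0.0253
```

Call:
step_arm(
  targets=[
    [0,0.4,0,0,0,0],
  ],
)

```text
time_s: 18.4
ee_pos: [0.5313, -0.1905, 0.1431]
eef_rot: [-1.547, -0.016, 0.0]
force: [-1.9, 1.6, 9.0]
grip_width: 0.0258
```

```bash
python3 st.py
```

```text
18.4 tip [ 0.5327 -0.1883  0.0491] axis [-0.0156 -0.0235  0.9996] F [-1.8621  1.5684  8.9811] M [ 0.4255  0.2945 -0.0153] w 0.02578435548316322
```

Call:
step_arm(
  targets=[
    [0,0,0,0,0,0],
    [0,0,0,0,0,0],
    [0,0,0,0,0,0],
  ],
)

```text
time_s: 18.77
ee_pos: [0.5312, -0.1905, 0.1431]
eef_rot: [-1.547, -0.016, 0.0]
force: [-0.7, 1.4, 6.8]
grip_width: 0.0252
```

```bash
python3 st.py;python3 - <<'E'
from h import *
snap("w12");snap("s12","scene");crop("w12",260,170,120,90,6,"c_w9");crop("s12",330,290,90,120,5,"c_s9")
a=cv2.imread("pics/c_w9.png");b=cv2.imread("pics/c_s9.png")[:540];cv2.imwrite("pics/c12.png",cv2.resize(np.hstack([a,b]),None,fx=.68,fy=.68,interpolation=cv2.INTER_AREA))
E
```

```text
18.775 tip [ 0.5327 -0.1883  0.0491] axis [-0.0156 -0.0235  0.9996] F [-0.7323  1.4496  6.7685] M [0.3591 0.1153 0.0285] w 0.025241579597230633
```

View pics/c12.png

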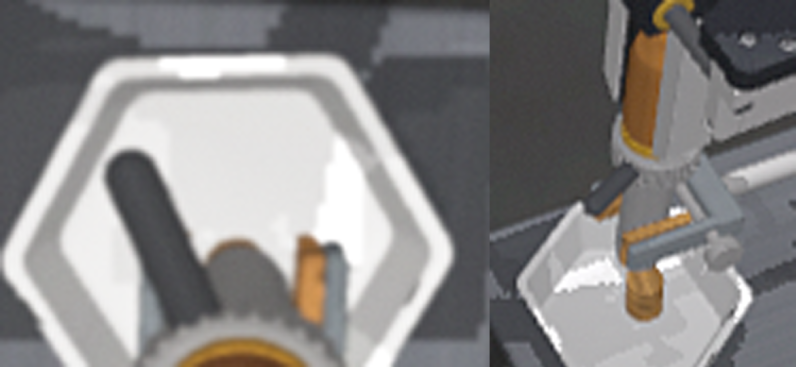

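```bash
python3 - <<'E'
from h import *
_,s=load("s12")
for z in (.014,.03): print(z,proj(s,np.array([.5327,-.188,z])),proj(s,np.array([.5275,-.195,z])))
crop("s12",355,340,45,55,10,"c_s12")
E
```

```text
0.014 [370.67607591 380.65844709] [369.94132841 385.65193774]
0.03 [371.5408563  374.12332183] [370.8034076 379.1303068]
```

View pics/c_s12.png

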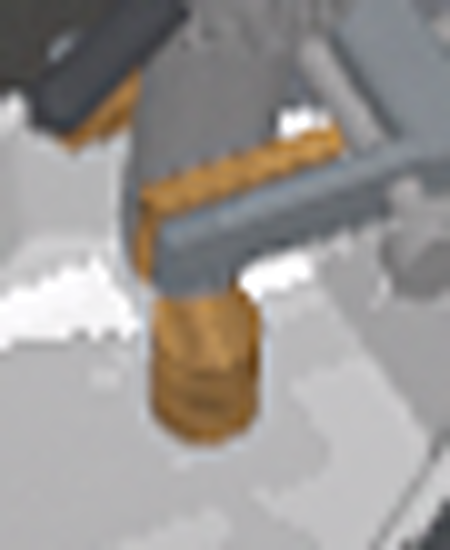

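Call:
step_arm(
  targets=[
    [0,-1,0,0,0,0],
    [0,-2,0,0,0,0],
    [0,-3,0,0,0,0],
    [0,-4,0,0,0,0],
    [0,-5,0,0,0,0],
    [0,-5,0,0,0,0],
  ],
)

```text
time_s: 19.62
ee_pos: [0.5308, -0.191, 0.1629]
eef_rot: [-1.547, -0.015, 0.0]
force: [0.8, 1.3, -1.8]
grip_width: 0.0253
```

Call:
step_arm(
  targets=[
    [0,-5,0,0,0,0],
    [0,-5,0,0,0,0],
    [0,-5,0,0,0,0],
    [0,-5,0,0,0,0],
    [0,-6,0,0,0,0],
    [0,-6,0,0,0,0],
  ],
)

```text
time_s: 20.38
ee_pos: [0.5303, -0.1917, 0.1948]
eef_rot: [-1.547, -0.015, 0.0]
force: [1.9, 0.2, -1.2]
grip_width: 0.0257
```

```bash
python3 st.py
```

```text
20.375 tip [ 0.5317 -0.1895  0.1009] axis [-0.015  -0.0237  0.9996] F [ 1.9245  0.2419 -1.2054] M [ 0.1393 -0.4176 -0.0204] w 0.025707795639486376
```

Call:
step_arm(
  targets=[
    [0.5,-4,0,0,0,0],
    [0,-5,0,0,0,0],
    [0,-6,0,0,0,0],
    [0,-6,0,0,0,0],
    [0,-6,0,0,0,0],
    [0,-6,0,0,0,0],
    [0,-8,0,0,0,0],
    [0,-10,0,0,0,0],
    [0,-10,0,0,0,0],
    [0,0,0,0,0,0],
  ],
)

```text
time_s: 21.62
ee_pos: [0.5302, -0.1933, 0.2564]
eef_rot: [-1.548, -0.016, 0.0]
force: [0.8, -0.0, -0.9]
grip_width: 0.0255
```

```bash
python3 st.py;python3 - <<'E'
from h import *
import math
from station import get_obs
snap("w13");snap("s13","scene");snap("t13","top")
crop("t13",380,160,100,120,5,"c_t13");crop("s13",310,240,160,200,3,"c_s13");crop("w13",260,170,120,110,6,"c_w13")
E
```

```text
21.625 tip [ 0.5317 -0.1911  0.1624] axis [-0.0164 -0.0231  0.9996] F [ 0.7815 -0.0255 -0.9108] M [ 0.0596 -0.1435  0.0539] w 0.025476021158944394
```

View pics/c_s13.png

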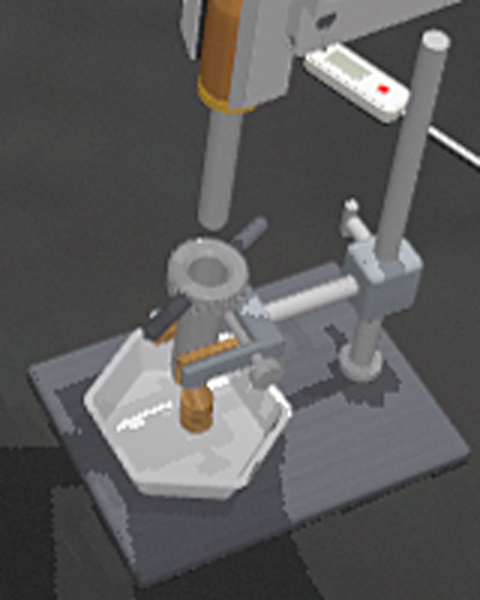

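View pics/c_w13.png

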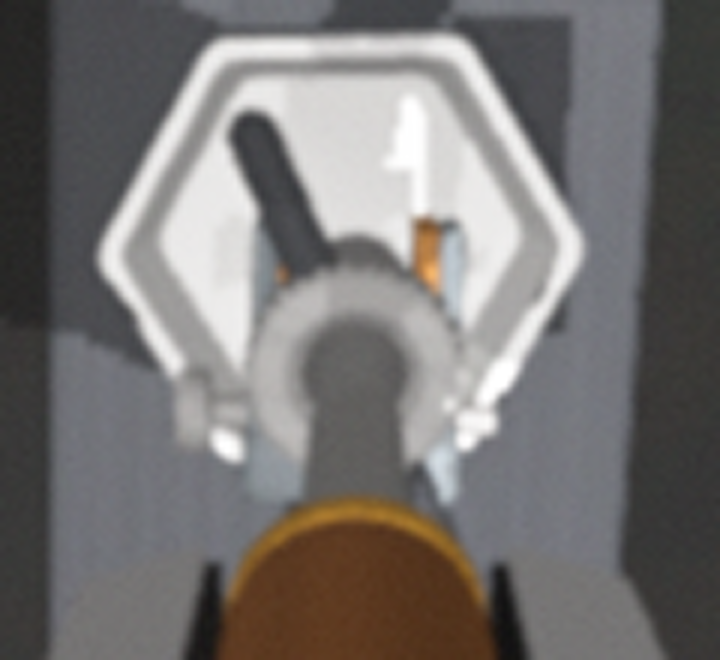

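Call:
step_arm(
  targets=[
    [0,-4,0,-1.36,0,0.86],
    [0,0,20,0,0,0],
    [1,0,45,0,0,0],
    [1,0,55,0,0,0],
    [1,0,55,0,0,0],
    [1,0,55,0,0,0],
    [0.6,0,55,0,0,0],
    [0,0,45,0,0,0],
    [0,0,30,0,0,0],
    [0,0,15,0,0,0],
    [0,0,4.3,0,0,0],
    [0,0,0,0,0,0],
  ],
)

```text
time_s: 23.28
ee_pos: [0.5344, 0.1856, 0.2594]
eef_rot: [-1.571, 0.0, -0.0]
force: [-0.7, -0.1, -0.9]
grip_width: 0.0255
```

Call:
step_arm(
  targets=[
    [0,0,0,0,0,0],
    [0,0,0,0,0,0],
  ],
)

```text
time_s: 23.52
ee_pos: [0.5345, 0.1854, 0.2595]
eef_rot: [-1.571, -0.0, -0.001]
force: [-0.4, -0.1, 0.2]
grip_width: 0.0257
```

```bash
python3 st.py;python3 - <<'E'
from h import *
o,c=snap("w14");snap("s14","scene")
print(o["ee_pos"],o["eef_rot"])
crop("w14",260,170,120,110,6,"c_w14");crop("s14",240,90,80,140,5,"c_s14")
E
```

```text
23.525 tip [0.5345 0.1854 0.1655] axis [-0.0001  0.      1.    ] F [-0.4043 -0.0763  0.1661] M [ 0.0645 -0.1362  0.0192] w 0.02566493049853375
[0.53448392 0.18542374 0.25947854] [-1.57079910e+00 -7.67549446e-05 -6.51892690e-04]
```

View pics/c_w14.png

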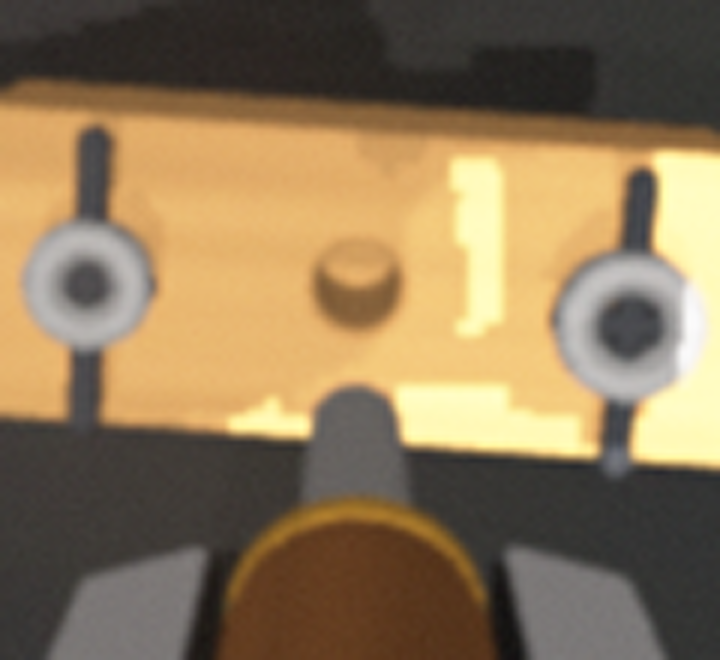

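View pics/c_s14.png

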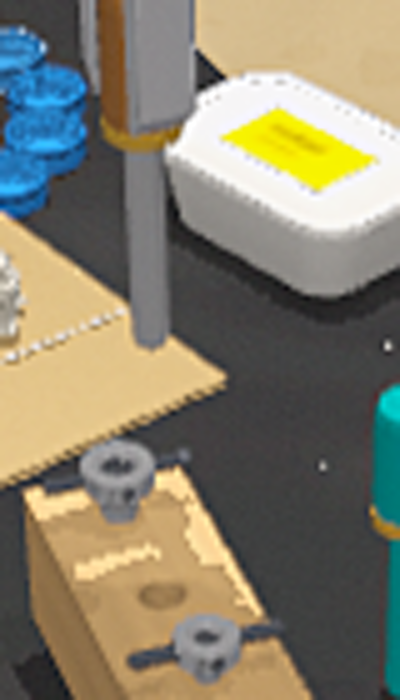

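```bash
python3 - <<'E'
from h import *
o,c=load("w14")
print(atz(ray(c,(357.5/6-.42+260,284.5/6-.42+170),o),.06))
_,s=load("s14");print(atz(ray(s,(161/5-.4+240,596/5-.4+90)),.06), proj(s,o["ee_pos"]-[0,0,.094]),proj(s,np.array([.5348,.1858,.06])))
E
```

```text
[0.53578068 0.18569871 0.06      ]
[0.53413268 0.18353564 0.06      ] [269.60879353 159.87444868] [271.65764779 207.98510441]
```

Call:
step_arm(
  targets=[
    [0.5,15,0.3,0,0,0],
    [0,25,0,0,0,0],
    [0,25,0,0,0,0],
    [0,20,0,0,0,0],
    [0,8,0,0,0,0],
    [0,4,0,0,0,0],
    [0,4,0,0,0,0],
    [0,4,0,0,0,0],
    [0,0,0,0,0,0],
  ],
)

```text
time_s: 24.75
ee_pos: [0.5348, 0.1863, 0.1543]
eef_rot: [-1.571, 0.0, 0.0]
force: [-0.6, -0.2, -0.7]
grip_width: 0.0257
```

```bash
python3 st.py;python3 - <<'E'
from h import *
o,c=snap("w15");snap("s15","scene")
crop("w15",260,170,120,110,6,"c_w15");crop("s15",230,130,90,120,5,"c_s15")
a=cv2.imread("pics/c_w15.png");b=cv2.imread("pics/c_s15.png");h=600;cv2.imwrite("pics/c15.png",cv2.resize(np.hstack([a[:600],b[:600]]),None,fx=.65,fy=.65,interpolation=cv2.INTER_AREA))
E
```

```text
24.75 tip [0.5348 0.1863 0.0603] axis [0.0001 0.     1.    ] F [-0.6085 -0.2369 -0.6906] M [ 0.0464 -0.1554  0.0431] w 0.025724529656010357
```

View pics/c15.png

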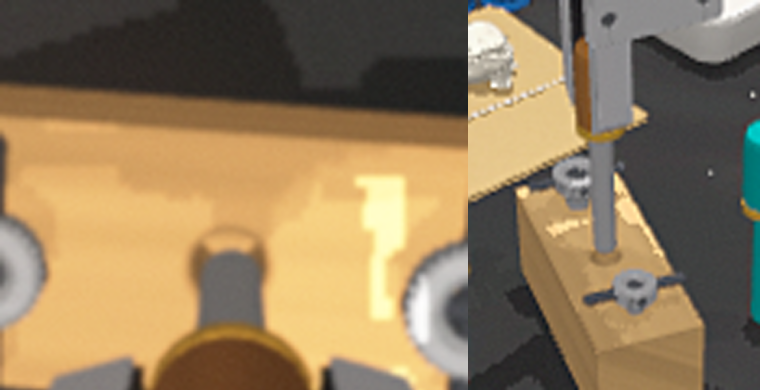

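Call:
step_arm(
  targets=[
    [0,4,0,0,0,0],
    [0,4,0,0,0,0],
    [0,4,0,0,0,0],
    [0,4,0,0,0,0],
  ],
)

```text
time_s: 25.35
ee_pos: [0.5348, 0.1863, 0.1381]
eef_rot: [-1.571, 0.0, 0.0]
force: [-0.4, -0.1, -0.5]
grip_width: 0.0255
```

Call:
step_arm(
  targets=[
    [0,5,0,0,0,0],
    [0,5,0,0,0,0],
    [0,5,0,0,0,0],
    [0,5,0,0,0,0],
    [0,5,0,0,0,0],
    [0,3,0,0,0,0],
    [0,0,0,0,0,0],
  ],
)

```text
time_s: 26.22
ee_pos: [0.5348, 0.1863, 0.1103]
eef_rot: [-1.571, 0.0, 0.0]
force: [-0.1, 0.5, -1.2]
grip_width: 0.0256
```

Call:
step_arm(
  targets=[
    [0,1.5,0,0,0,0],
    [0,1.5,0,0,0,0],
    [0,1.5,0,0,0,0],
  ],
)

```text
time_s: 26.6
ee_pos: [0.5349, 0.1864, 0.1059]
eef_rot: [-1.571, -0.0, 0.0]
force: [-0.3, 0.6, -1.2]
grip_width: 0.0254
```

```bash
python3 st.py
```

```text
26.6 tip [0.5349 0.1864 0.0119] axis [-0.0001 -0.      1.    ] F [-0.2624  0.6023 -1.2243] M [ 0.0303 -0.1784 -0.0122] w 0.0253980131590615
```

Call:
step_arm(
  targets=[
    [0,1,0,0,0,0],
    [0,1,0,0,0,0],
  ],
)

```text
time_s: 26.85
ee_pos: [0.5349, 0.1863, 0.1039]
eef_rot: [-1.571, -0.0, 0.0]
force: [0.8, -0.2, -1.5]
grip_width: 0.0255
```

Call:
step_arm(
  targets=[
    [0,0.7,0,0,0,0],
    [0,0.7,0,0,0,0],
  ],
)

```text
time_s: 27.1
ee_pos: [0.5349, 0.1864, 0.1025]
eef_rot: [-1.571, 0.0, 0.0]
force: [0.6, 0.1, -0.0]
grip_width: 0.0257
```

Call:
step_arm(
  targets=[
    [0,0,0,0,0,0],
    [0,0,0,0,0,0],
    [0,0,0,0,0,0],
    [0,0,0,0,0,0],
    [0,0,0,0,0,0],
    [0,0,0,0,0,0],
    [0,0,0,0,0,0],
    [0,0,0,0,0,0],
  ],
  gripper=0.8,
  squeeze=10,
)

```text
time_s: 28.1
ee_pos: [0.5349, 0.1863, 0.1025]
eef_rot: [-1.571, -0.0, 0.0]
force: [0.4, -0.3, 0.8]
grip_width: 0.0845
```

```bash
python3 st.py;python3 - <<'E'
from h import *
snap("w16");crop("w16",220,170,200,160,4,"c_w16")
E
```

```text
28.1 tip [0.5349 0.1863 0.0085] axis [-0. -0.  1.] F [ 0.376  -0.3316  0.7882] M [ 0.0626 -0.1829  0.0103] w 0.08446337371141217
```

View pics/c_w16.png

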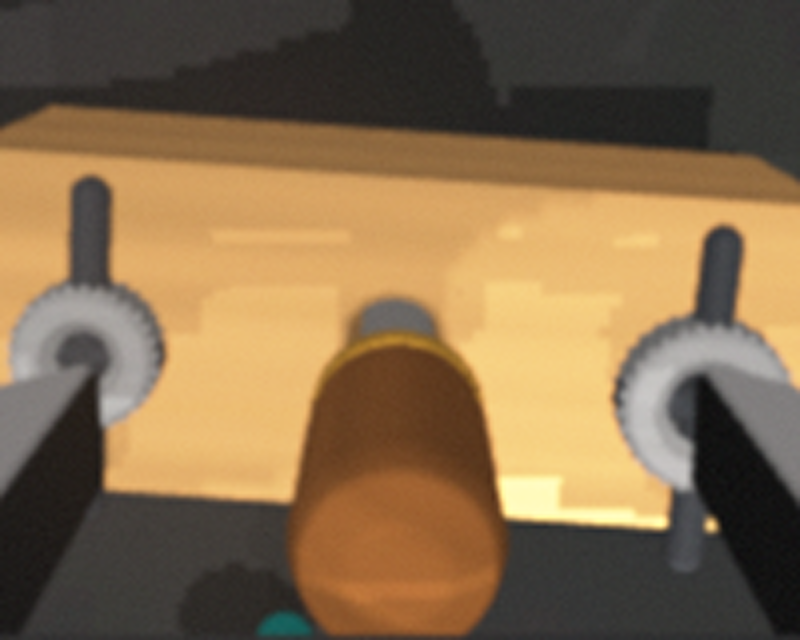

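Released cleanly, with the rod standing in its hole. I'll rise straight up, clear of everything, and check.

Call:
step_arm(
  targets=[
    [0,-5,0,0,0,0],
    [0,-20,0,0,0,0],
    [0,-30,0,0,0,0],
    [0,-30,0,0,0,0],
    [0,-30,0,0,0,0],
    [-30,0,0,0,0,0],
    [-30,0,0,0,0,0],
    [-20,0,0,0,0,0],
    [0,0,0,0,0,0],
    [0,0,0,0,0,0],
    [0,0,0,0,0,0],
  ],
)

```text
time_s: 29.52
ee_pos: [0.4554, 0.1863, 0.2174]
eef_rot: [-1.571, 0.0, -0.0]
force: [0.1, 0.7, -0.3]
grip_width: 0.0843
```

```bash
python3 st.py;python3 - <<'E'
from h import *
snap("s17","scene");snap("t17","top")
crop("s17",200,150,150,120,5,"c_s17b");crop("s17",310,240,160,160,4,"c_s17s")
a=cv2.imread("pics/c_s17b.png");b=cv2.imread("pics/c_s17s.png");cv2.imwrite("pics/c17.png",cv2.resize(np.hstack([a,b[:600]]),None,fx=.57,fy=.57,interpolation=cv2.INTER_AREA))
_,s=load("s17")
print([proj(s,np.array([.535,.186,z])) for z in (.148,.093,.060)])
E
```

```text
29.525 tip [0.4554 0.1862 0.1234] axis [0.0002 0.0001 1.    ] F [ 0.0922  0.6807 -0.2594] M [ 0.0011 -0.1307 -0.0362] w 0.08426369062308013
[array([270.10245251, 168.0757958 ]), array([271.1321886 , 193.47076766]), array([271.71698645, 207.89283656])]
```

View pics/c17.png

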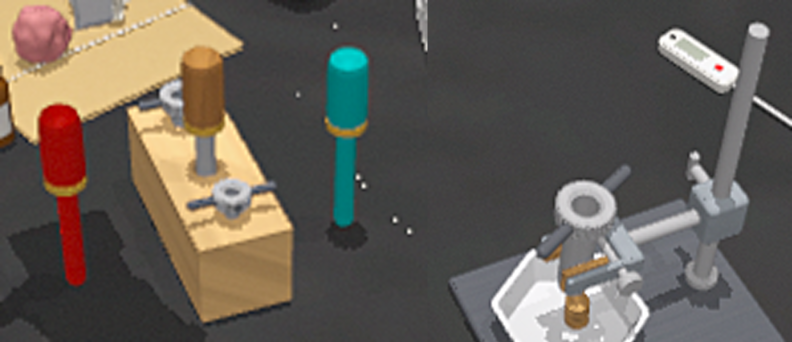

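View pics/t17.png

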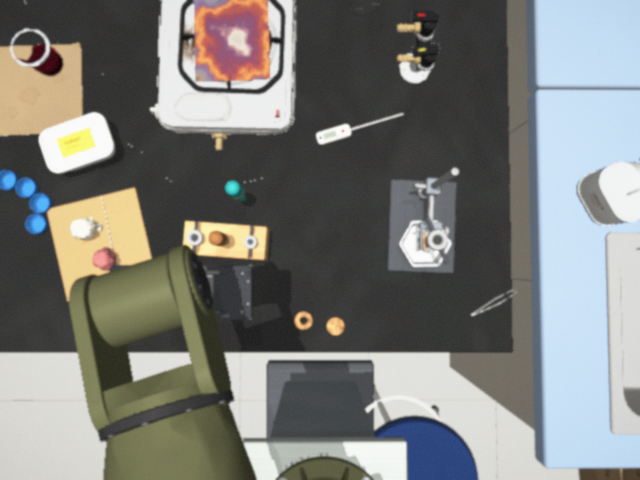

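The rod's handle is back at its starting pixel, about (271,170) in the scene view, and the plug stands in the dish at about (374,380). Before handing in I'll check that the borer hasn't moved.

```bash
python3 - <<'E'
from h import *
for a,b,(x,y,w,h) in [("scene0","s17",(362,312,36,30)),("top0","t17",(424,226,30,30)),("scene0","s17",(258,160,30,60))]:
    A=cv2.cvtColor(cv2.imread(f"pics/{a}.png"),cv2.COLOR_BGR2GRAY);B=cv2.cvtColor(cv2.imread(f"pics/{b}.png"),cv2.COLOR_BGR2GRAY)
    T=cv2.resize(A[y:y+h,x:x+w],None,fx=8,fy=8,interpolation=cv2.INTER_CUBIC);S=cv2.resize(B[y-4:y+h+4,x-4:x+w+4],None,fx=8,fy=8,interpolation=cv2.INTER_CUBIC)
    r=cv2.matchTemplate(S,T,cv2.TM_CCOEFF_NORMED);_,m,_,l=cv2.minMaxLoc(r);print(a,"shift px",(l[0]/8-4,l[1]/8-4),m)
from station import job
print(job.hand_in())
E
```

```text
scene0 shift px (0.0, 0.0) 0.9996745586395264
top0 shift px (-0.125, 0.0) 0.9827858805656433
scene0 shift px (-0.125, -0.125) 0.9963546395301819
the job is handed in; nothing more can be done
None
```

I pushed the plug out of the borer with the wooden-handled rod, put the rod back in its hole, and handed the job in at about 30 s of the 64 s allowed. No verdict was reported.

- **Pushing:** I tilted the rod to match the borer's lean, which I measured from the wrist camera. The plug moved at a steady 8–10 N, and the force fell to zero when it dropped out. I then pressed the handle onto the borer's head at about 8–10 N for roughly 0.5 s, well under the 20 N limit.
- **Plug:** the last pictures show it standing in the dish.
- **Borer:** its head shows 0 px shift in the scene view and about 0.1 px in the top view.
- **Rod:** it stands upright in the block within about 0.1 px of where it started. The gripper is open and clear of everything.
- **Disagreement:** the wrist and scene cameras differed by 2–3 mm in x on the borer's mouth. I settled it by comparing the rod tip with the mouth within the same picture. Side forces stayed at about 3 N or less, and I trimmed them out as the rod went down.

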